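Lay out the filler change-over kit

TASK

Lay out the filler's change-over kit on the grey board with six dark squares: the label roll and the test weight already stand at the two ends of its far row and stay there. Stand the amber bottle in the square between them, stand the lidded sample cup in the square directly in front of the label roll (on the robot's side of it) with the star knob upright on top of its lid, and lay the nozzle in the square directly in front of the weight, each centred in its square or on the lid. Do not disturb the roll, the weight or the elbow fitting that lies among the parts, and let go of everything.

Things in the scene. Friction and masses are not known exactly. Their poses are not given: they have to be found in the camera images.
- board: Fixed flat grey setting-out board, 222 (x) x 322 (y) x 6 mm, flat on the table, with six flush dark squares of 90 mm in two rows of three. Origin: centre of its underside, so things on it rest at z = 6 mm. Its x axis points away from the robot (turned up to 0.2 rad about vertical). In its frame the far row's squares have centres at x = +50 mm and y = +100, 0, -100 mm; the near row's at x = -50 mm and the same y.
- label_roll: Roll of pale labels standing on its flat end, 68 mm across, 52 mm high, with a narrow 24 mm bore. Stands loose in the left or the right end square of the board's far row (within 3 mm of its centre). Leave it there. Origin: centre of its underside, z up.
- weight: Pale brass test weight, a cylinder 32 mm across and 34 mm high with a neck and a 20 mm knob on top. Stands loose in the other end square of the far row (within 3 mm of its centre). Leave it there. Origin: centre of its underside, z up.
- amber_bottle: Small brown bottle with a black screw cap (fixed), standing on the table; body 52 mm across, 109 mm high, cap 27 mm across from 94 to 109 mm (grip it by the cap); about 0.14 kg. Origin: centre of its underside, z up.
- sample_cup: Closed white sample cup with a flat wide lid (fixed), standing on the table; 54 mm high, body 52 mm across at most, lid 60 mm across from 43 to 54 mm; about 0.06 kg. Origin: centre of its underside, z up.
- star_knob: Black five-lobed star knob, 32 mm across, 20 mm high in all (lobes 14 mm high, boss 12 mm across above them), lying on its flat side with its small pale boss up. Origin: centre of its underside, z up; upright means boss up, as it lies at the start.
- nozzle: Slim metal filling nozzle lying on the table, 70 mm long along its own y, with a 20 mm wide, 16 mm high hexagon from y = +1 to +17 mm (grip it there, fingers closing along its x); a 9 mm tube runs to y = -35 mm and a 12 mm threaded end to y = +35 mm, both with their axis 8 mm up. Origin: middle of its length, on its underside. It may lie in its square at any angle.
- elbow: Bystander: elbow pipe fitting with a pale square block and two stubs, 32 x 34 x 18 mm, loose on the table among the parts. Not part of the kit: leave it. Origin: centre of its underside.

How it is judged (in metres and radians):
At the end, for the whole second after the job is handed in: Bottle upright in the square between roll and weight, cup upright in the square before the roll, nozzle lying in that before the weight (each within 15 mm of centre in board x and y); knob boss up on the lid within 12 mm of centre; roll, weight upright within 20 mm; released, at rest (((x of label_roll in the frame of board between 0.03 and 0.07 m and y of label_roll in the frame of board between 0.08 and 0.12 m and x of weight in the frame of board between 0.03 and 0.07 m and y of weight in the frame of board between -0.12 and -0.08 m and x of sample_cup in the frame of board between -0.065 and -0.035 m and y of sample_cup in the frame of board between 0.085 and 0.115 m and x of nozzle in the frame of board between -0.065 and -0.035 m and y of nozzle in the frame of board between -0.115 and -0.085 m) or (x of label_roll in the frame of board between 0.03 and 0.07 m and y of label_roll in the frame of board between -0.12 and -0.08 m and x of weight in the frame of board between 0.03 and 0.07 m and y of weight in the frame of board between 0.08 and 0.12 m and x of sample_cup in the frame of board between -0.065 and -0.035 m and y of sample_cup in the frame of board between -0.115 and -0.085 m and x of nozzle in the frame of board between -0.065 and -0.035 m and y of nozzle in the frame of board between 0.085 and 0.115 m)) and x of amber_bottle in the frame of board between 0.035 and 0.065 m and y of amber_bottle in the frame of board between -0.015 and 0.015 m and z of amber_bottle in the frame of board between 0.001 and 0.011 m and z of sample_cup in the frame of board between 0.001 and 0.011 m and z of nozzle in the frame of board between 0.001 and 0.011 m and horizontal distance between star_knob and sample_cup below 0.012 m and z of star_knob in the frame of sample_cup between 0.049 and 0.059 m and angle between each of amber_bottle, sample_cup, star_knob, label_roll, weight's own z axis and vertical below 0.15 rad and linear speed of each of amber_bottle, sample_cup, star_knob, nozzle below 0.02 m/s and angular speed of each of amber_bottle, sample_cup, star_knob, nozzle below 0.3 rad/s and contact force between the fingers and amber_bottle below 0.1 N and contact force between the fingers and sample_cup below 0.1 N and contact force between the fingers and star_knob below 0.1 N and contact force between the fingers and nozzle below 0.1 N); the robot touches nothing.
It fails at once if the label roll is pushed more than 15 mm from where it was (distance of label_roll from where it was at the start of the episode above 0.015 m).
It fails at once if the weight is pushed more than 15 mm from where it was (distance of weight from where it was at the start of the episode above 0.015 m).
It fails at once if the elbow fitting is pushed more than 30 mm from where it was (distance of elbow from where it was at the start of the episode above 0.03 m).
It also fails if it takes over 115 s, if anything falls off the work surface, if the arm or the gripper's body presses on something with over 40 N, if the wrist force passes 120 N, or if a joint passes its speed limit or range.

ROBOT

A 6-joint arm with a two-finger parallel gripper is mounted at the origin on a cart in front of the work surface, level with it; the furniture and walls round the work are solid. World frame = base frame: x ahead of the robot, y to its left, z up, the work surface at z = 0. Lengths are in m, angles in degrees, forces in N, time in s.
With the tool pointing down it reaches from about 0.375 to 0.9 m from the base axis. Payload 3.1 kg.
Tool frame: the origin (TCP) lies between the finger pads; the fingertips stand 22 mm ahead of it and the grasp point (between the pads) lies 3 mm ahead of it (bot.tip_extent is the distance from the TCP to the fingertips, in m); y points along the fingers, z is the direction in which the jaws open and shut, and the axes are right-handed (so a half turn about y gives the same grasp; the last joint's range is limited). The gripper opens to 87 mm and grips with 3 to 60 N. Pads are 19 mm wide; open, the fingers measure 117 mm over their backs; the gripper's body (75 mm by 190 mm) begins 51 mm behind the grasp point.
Start: joints at [-83.738, 30.224, 82.088, -0, 67.689, -10.227], TCP at [0.177, -0.599, 0.245] pointing down, gripper open.
Joint ranges: [-176.69, 176.69], [-43.24, 126.21], [12.49, 139.97], [-82, 262], [0, 151.66], [-163.58, 163.58]. Speed limits (degrees/s): [159.86, 159.86, 180, 180, 180, 180].

INTERFACE

Orientations are given as a 3x3 rotation matrix whose columns are the frame's x, y, z axes.
In Python, from rig import bot, eyes, models gives the robot as it stands. The module is installed in compiled form; this text tells all that it offers.
- The arm moves only by the tool arm_command, never from a script. Its arguments are lists of equal length, an entry for each row: "translation": the shift along the tool's x, y, z each as a share of 0.08 m, from -1 to 1, a list of three; "rotation": the turn, a rotation vector about the tool's x, y, z each as a share of 60 degrees, from -1 to 1, a list of three; "grip": the closure, from -1 (fully open) to 1 (shut), so that 0 is half open. In form: {"translation": [[x, y, z], ...], "rotation": [[rx, ry, rz], ...], "grip": [grip, ...]}. A call has 1 to 5 rows; each row is the pose to reach, as a shift and turn from the pose commanded when the call began, along the tool's axes at that moment; what a row does not reach only later rows make up. A row lasts 1/10 s, in which the tool goes at most 50 mm and 8.59 degrees, less where a joint would pass 70% of its speed; a pose out of reach is approached as far as the arm can. A call with a number of a shift or a turn outside -1 to 1 is refused whole. A call with a gripper value outside its range is refused whole. The fingers move at their own pace and stop on an object; the grip force is fixed at half the most. Time passes only in rows, so rows that repeat a pose let the fingers close. It gives the time, the measured TCP pose, the force and the opening at its end, in the units of the state.
- bot.read_state(): the state, without advancing time (a new reading comes with each control period).
- eyes.capture(name): name is "scene" or "top" or "wrist"; returns a dict with "image" (420x560x3 uint8, blue, green, red), "mtx" (3x3 intrinsics, pixels), "rvec" (rotation vector, rad) and "tvec" (3), from world to camera coordinates, as OpenCV has them; the wrist camera has in their place "hand_eye" (4x4, takes a point from camera to tool coordinates, whose origin is the TCP and whose axes are the tool frame's). Camera axes: x right, y down, z forward; pixel columns grow to the right and rows downward; lengths in m; the calibration is good to about 2 mm. A picture is of the moment at which its call begins: read the wrist's pose just before it. There is no depth.
- bot.hand_in(): hands the job in, once; it reports no verdict.
Trained networks look in the newest picture that a camera, given by its name, has taken for a name from the list of things; names that differ only in an ending like _2 or _b are one class to them, and where a whole thing is asked for, a point or a joint stands for the part that bears it (a point fixed in the world has none). Each returns a list of dicts, best first, with "conf" (0 to 1); they miss things now and then, are a little off and sometimes report something else, mostly with a low value. They report only what shows in the picture. A call takes as long as a camera call.
- models.recognise(camera, thing): "extent" ([left, top, right, bottom] as shares, 0 to 1, of the picture: columns of its width, rows of its height, round what is visible of it).
- models.spot_point(camera, thing): "point" ([column, row] as shares, 0 to 1, of the picture: columns of its width, rows of its height: a listed point, or the origin of a listed thing).
The state is a dict: "time_s": time; "joint_positions": joint angles; "qvel": joint speeds; "tau": joint torques, N m; "position": TCP position; "tcp_rot": TCP orientation; "force": force on the tool from outside, world axes, zero at the start; "moment": the same for the moment, N m; "opening": opening from 0.0 (shut) to 1.0 (fully open).
Only numpy, scipy, OpenCV 4.12 (cv2) and the standard library are available. Lean on these libraries where they do the work, as an engineer would, in place of code of your own. Each camera call takes 0.05 s, during which the arm holds its last target. There are 200 camera calls.

## Working session

There is one attempt and no reset: what is moved stays moved. The work goes in short steps, Python scripts to look and compute and a tool call to move; the robot and the scene stay as the last step left them, time stands still between calls to the robot, and variables do not carry over. Pictures are saved under pics/ and viewed, about 12 in all and at most 16, crops included, and the job is handed in when it is done.

Besides the shell and the picture viewer there is one more tool, called after ">>>" by a JSON object that holds its "api" and its "payload", one argument or row to a line. arm_command: Moves the arm, as the interface text tells. Shift numbers are shares of 0.08 m and turn numbers shares of 60 degrees, none past 1 either way. Its arguments: {"type":"object","properties":{"translation":{"type":"array"},"rotation":{"type":"array"},"grip":{"type":"array"}},"required":["translation","rotation","grip"]}

```bash
mkdir -p pics; cat > h.py <<'E'
import numpy as np, cv2
from rig import bot, eyes, models
def cam(name):
    s=bot.read_state(); c=eyes.capture(name)
    if name=="wrist":
        T=np.eye(4);T[:3,:3]=np.array(s["tcp_rot"]);T[:3,3]=s["position"]
        M=T@np.array(c["hand_eye"]); R=M[:3,:3]; o=M[:3,3]
    else:
        Rc=cv2.Rodrigues(np.array(c["rvec"],float))[0]; R=Rc.T; o=-R@np.array(c["tvec"],float).ravel()
    return c["image"],np.array(c["mtx"]),R,o
def ray(K,R,o,uv,z):
    d=R@np.linalg.solve(K,[uv[0],uv[1],1.]); return o+d*(z-o[2])/d[2]
E
python3 - <<'E'
from h import *
np.set_printoptions(precision=4,suppress=True)
s=bot.read_state(); print(s["position"],np.array(s["tcp_rot"]),s["time_s"],bot.tip_extent)
for n in ("top","scene"):
    im,K,R,o=cam(n); cv2.imwrite(f"pics/{n}0.png",im); print(n,o,R[:,2])
    for t in "board label_roll weight amber_bottle sample_cup star_knob nozzle elbow".split():
        p=models.spot_point(n,t)[:2]; e=models.recognise(n,t)[:2]
        for q in p: uv=np.array(q["point"])*[560,420]; print(t,"pt",round(q["conf"],2),uv,ray(K,R,o,uv,0)[:2])
        for q in e: print("   ext",round(q["conf"],2),np.array(q["extent"])*[560,420,560,420])
E
```

```text
[ 0.1774 -0.5986  0.2436] [[-0.9589 -0.0002  0.2838]
 [-0.2838  0.0022 -0.9589]
 [-0.0004 -1.     -0.0021]] 0.0 0.022
top [0.3164 0.0092 1.191 ] [ 0.198   0.0191 -0.98  ]
board pt 0.56 [251.216 217.602] [0.5439 0.1094]
   ext 0.92 [198.912 180.6   301.672 255.318]
label_roll pt 0.93 [215.488 201.516] [0.5848 0.2285]
   ext 0.58 [205.688 188.706 229.376 213.318]
weight pt 0.66 [280.    204.792] [0.5941 0.0228]
   ext 0.67 [275.408 196.98  285.376 206.304]
amber_bottle pt 0.64 [396.592 222.18 ] [ 0.5739 -0.3485]
   ext 0.88 [386.12  207.606 409.584 232.512]
sample_cup pt 0.65 [345.016 261.198] [ 0.4356 -0.1941]
sample_cup pt 0.36 [246.4   214.704] [0.5517 0.1256]
   ext 0.86 [335.776 248.304 364.616 274.302]
star_knob pt 0.63 [347.704 221.592] [ 0.5608 -0.1949]
   ext 0.57 [346.192 216.384 354.312 227.892]
   ext 0.39 [390.488 253.302 399.    275.016]
nozzle pt 0.53 [392.616 264.39 ] [ 0.4401 -0.3409]
   ext 0.54 [390.488 254.982 397.88  273.882]
elbow pt 0.68 [280.672 201.6  ] [0.6047 0.0216]
elbow pt 0.58 [164.528 246.708] [0.4258 0.3677]
   ext 0.27 [206.024 188.202 227.92  215.082]
[... 238 characters left out ...]
71 0.2251]
   ext 0.81 [209.72  234.612 245.    272.202]
weight pt 0.54 [264.6   207.312] [ 0.6074 -0.0063]
   ext 0.69 [255.584 196.308 273.616 214.998]
amber_bottle pt 0.79 [329.28 152.88] [ 0.5713 -0.3494]
amber_bottle pt 0.31 [264.096 242.214] [0.5432 0.1138]
   ext 0.7 [322.672 118.986 342.496 155.82 ]
sample_cup pt 0.76 [355.32  190.386] [ 0.4324 -0.1892]
   ext 0.66 [349.72  167.496 370.216 194.796]
star_knob pt 0.59 [314.384 174.72 ] [ 0.5603 -0.2107]
   ext 0.39 [310.8   169.008 322.616 178.08 ]
nozzle pt 0.67 [370.496 163.296] [ 0.4415 -0.3485]
   ext 0.55 [360.696 158.214 383.824 168.084]
elbow pt 0.73 [252.224 339.99 ] [0.4322 0.3607]
   ext 0.74 [238.616 329.28  262.024 353.22 ]
```

```bash
python3 - <<'E'
import cv2
im=cv2.imread("pics/top0.png"); cv2.imwrite("pics/top0c.png",cv2.resize(im[160:300,140:430],None,fx=2.7,fy=2.7,interpolation=cv2.INTER_CUBIC))
im=cv2.imread("pics/scene0.png"); cv2.imwrite("pics/scene0c.png",cv2.resize(im[100:370,150:430],None,fx=2.2,fy=2.2,interpolation=cv2.INTER_CUBIC))
E
```

```text
(no output)
```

View pics/top0c.png

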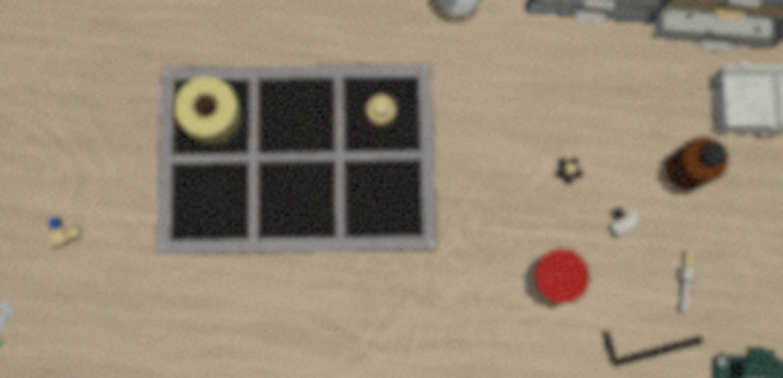

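View pics/scene0c.png

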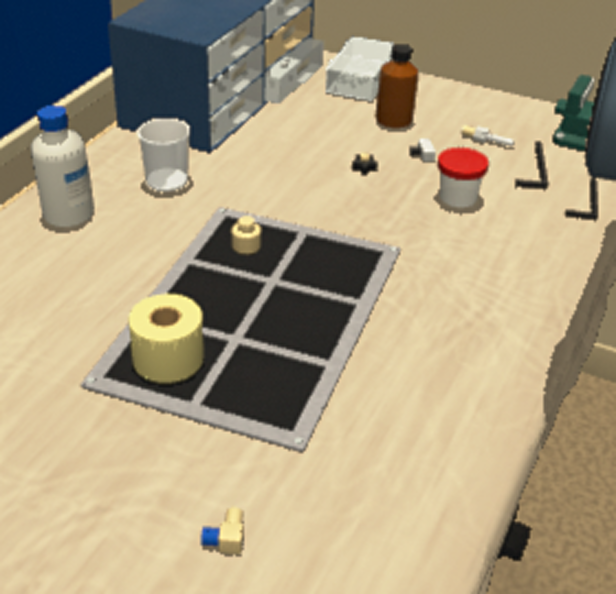

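The top view shows the label roll in the far-left square (crop 206,107) and the weight in the far-right square (381,108). The parts lie to the right: knob (569,169), bottle (697,165), cup with red lid (561,276), nozzle (686,283), and the white elbow (624,220). The scene view agrees. It also shows a yellow and blue look-alike at the left that I'll leave alone.

```bash
python3 - <<'E'
from h import *
np.set_printoptions(precision=4,suppress=True)
im=cv2.imread("pics/top0.png"); sc=cv2.imread("pics/scene0.png")
bs=[]
for n,img in (("top",im),("scene",sc)):
    c=eyes.capture(n);K=np.array(c["mtx"]);Rc=cv2.Rodrigues(np.array(c["rvec"],float))[0];R=Rc.T;o=-R@np.array(c["tvec"],float).ravel()
    g=cv2.GaussianBlur(img,(3,3),0).max(2)
    m=(g<75).astype(np.uint8)
    k,l,st,ce=cv2.connectedComponentsWithStats(m)
    P=[]
    for i in range(1,k):
        if st[i,4]>250:
            # metric area via contour
            cn=max(cv2.findContours((l==i).astype(np.uint8),0,2)[0],key=cv2.contourArea)[:,0]
            W=np.array([ray(K,R,o,p,0.006)[:2] for p in cn]).astype(np.float32)
            r=cv2.minAreaRect(W*1000); print(n,ce[i],st[i,4],np.array(r[0])/1000,r[1],r[2])
w=eyes.capture("wrist"); print(w["mtx"],w["hand_eye"])
E
```

```text
top [389.5999 172.2832] 97430 [0.6532 0.0284] (1371.9434814453125, 1985.941650390625) 5.595958709716797
top [39.2944 44.0987] 2948 [1.0839 0.9002] (174.9322967529297, 293.6128234863281) 5.592343330383301
top [ 70.1839 163.0387] 310 [0.665  0.7208] (45.99960708618164, 118.1095962524414) 8.454615592956543
top [249.0613 202.4245] 702 [0.5922 0.1216] (84.81208038330078, 82.91703796386719) 5.992772579193115
top [280.8988 202.0087] 573 [0.6025 0.0203] (84.78060150146484, 82.74534606933594) 5.814756393432617
top [217.2073 233.9729] 738 [0.4809 0.2084] (81.92498016357422, 85.79867553710938) 5.584909915924072
top [249.482  233.3044] 749 [0.4927 0.1085] (85.1324462890625, 84.68460083007812) 6.763988018035889
top [281.4458 233.0402] 747 [0.5036 0.0094] (82.01470947265625, 84.62418365478516) 5.584904193878174
top [417.4541 305.3734] 458 [ 0.3238 -0.4165] (83.515869140625, 92.49871826171875) 74.76585388183594
scene [67.0252 15.418 ] 634 [ 2.5662 -1.1748] (153.54693603515625, 970.9884033203125) 52.720420837402344
scene [132.3103  70.284 ] 8682 [ 1.7855 -0.8713] (393.56829833984375, 2395.1921386718
[... 911 characters left out ...]
3] (86.44271087646484, 84.2988052368164) 6.230534553527832
scene [286.274  246.0403] 967 [0.4907 0.1068] (86.85343933105469, 84.7105712890625) 6.284112930297852
scene [226.4194 268.564 ] 422 [0.5788 0.2174] (86.36137390136719, 85.99494171142578) 5.723361492156982
scene [269.6307 275.5551] 1243 [0.4796 0.2061] (87.15087127685547, 85.73713684082031) 6.089023590087891
scene [425.282 388.824] 1500 [0.1403 0.2901] (200.0496368408203, 42.7596321105957) 84.80892944335938
[[371.8589   0.     280.5859]
 [  0.     371.8589 211.1418]
 [  0.       0.       1.    ]] [[ 0.0005  0.9529  0.3032 -0.0839]
 [ 0.     -0.3032  0.9529 -0.1395]
 [ 1.     -0.0004 -0.0002 -0.0009]
 [ 0.      0.      0.      1.    ]]
```

>>> {"api": "arm_command", "payload": {
  "translation": [
    [-0.45, 0, -0.26],
    [-0.89, 0, -0.52],
    [-0.89, 0, -0.52]
  ],
  "rotation": [
    [0, 0, 0],
    [0, 0, 0],
    [0, 0, 0]
  ],
  "grip": [-1, -1, -1]
}}

```text
time_s: 2.15
position: [0.2365, -0.5347, 0.2443]
tcp_rot: [[-0.958, 0.001, 0.288], [-0.288, 0.005, -0.958], [-0.002, -1.0, -0.004]]
force: [-0.6, -0.2, 0.3]
opening: 1.004
```

>>> {"api": "arm_command", "payload": {
  "translation": [
    [-0.45, 0, -0.26],
    [-0.89, 0, -0.52],
    [-0.89, 0, -0.52]
  ],
  "rotation": [
    [0, 0, 0],
    [0, 0, 0],
    [0, 0, 0]
  ],
  "grip": [-1, -1, -1]
}}

```text
time_s: 2.45
position: [0.2925, -0.4753, 0.2445]
tcp_rot: [[-0.958, 0.0, 0.288], [-0.288, 0.003, -0.958], [-0.001, -1.0, -0.003]]
force: [0.2, -0.8, 0.1]
opening: 1.0
```

>>> {"api": "arm_command", "payload": {
  "translation": [
    [-0.45, 0, -0.26],
    [-0.89, 0, -0.52],
    [-0.89, 0, -0.52]
  ],
  "rotation": [
    [0, 0, 0],
    [0, 0, 0],
    [0, 0, 0]
  ],
  "grip": [-1, -1, -1]
}}

```text
time_s: 2.75
position: [0.3487, -0.4161, 0.2445]
tcp_rot: [[-0.958, 0.0, 0.288], [-0.288, 0.002, -0.958], [-0.001, -1.0, -0.002]]
force: [-0.0, 0.3, 0.1]
opening: 0.997
```

>>> {"api": "arm_command", "payload": {
  "translation": [
    [-0.45, 0, -0.26],
    [-0.89, 0, -0.52],
    [-0.89, 0, -0.52]
  ],
  "rotation": [
    [0, 0, 0],
    [0, 0, 0],
    [0, 0, 0]
  ],
  "grip": [-1, -1, -1]
}}

```text
time_s: 3.05
position: [0.4051, -0.3568, 0.2446]
tcp_rot: [[-0.958, 0.001, 0.288], [-0.288, 0.001, -0.958], [-0.001, -1.0, -0.001]]
force: [-0.4, -0.0, -0.8]
opening: 1.001
```

>>> {"api": "arm_command", "payload": {
  "translation": [
    [-0.45, 0, -0.26],
    [-0.89, 0, -0.52],
    [-0.89, 0, -0.52],
    [-0.89, 0, -0.52]
  ],
  "rotation": [
    [0, 0.1, 0],
    [0, 0.17, 0],
    [0, 0.17, 0],
    [0, 0.17, 0]
  ],
  "grip": [-1, -1, -1, -1]
}}

```text
time_s: 3.45
position: [0.4597, -0.2999, 0.2446]
tcp_rot: [[-0.994, -0.0, 0.112], [-0.112, -0.002, -0.994], [0.0, -1.0, 0.002]]
force: [-0.2, 0.1, 0.6]
opening: 1.002
```

```bash
python3 - <<'E'
from h import *
np.set_printoptions(precision=4,suppress=True)
im,K,R,o=cam("wrist"); cv2.imwrite("pics/w1.png",im)
for t,zt in dict(amber_bottle=.109,sample_cup=.054,star_knob=.02,nozzle=.008,elbow=.018).items():
    for q in models.spot_point("wrist",t)[:1]: uv=np.array(q["point"])*[560,420]; print(t,"pt",round(q["conf"],2),uv,ray(K,R,o,uv,0)[:2])
    for q in models.recognise("wrist",t)[:1]: print("   ext",round(q["conf"],2),np.array(q["extent"])*[560,420,560,420])
E
```

```text
ext 0.56 [305.704  28.896 377.496  99.708]
sample_cup pt 0.55 [181.888 192.486] [ 0.4305 -0.1967]
   ext 0.82 [134.288 174.51  201.32  233.184]
star_knob pt 0.8 [193.312  68.88 ] [ 0.5553 -0.2039]
   ext 0.85 [171.696  51.198 206.304  85.89 ]
nozzle pt 0.9 [316.288 199.416] [ 0.4387 -0.3403]
   ext 0.9 [310.184 171.108 330.904 232.512]
```

View pics/w1.png

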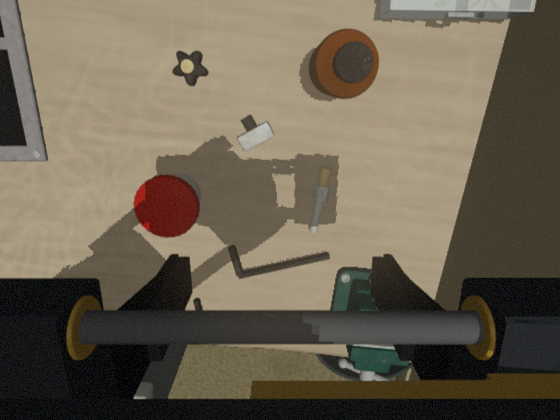

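The wrist view shows the cup lid (167,206), cap (353,62), knob boss (187,67), nozzle hexagon (321,193) with its brass thread end at (324,171) and tube end (313,231), and the elbow (254,135).

```bash
cat >> h.py <<'E'
def tool(d):
    "world displacement -> shares in tool axes"
    return np.array(bot.read_state()["tcp_rot"]).T@np.array(d)/0.08
E
python3 - <<'E'
from h import *
np.set_printoptions(precision=4,suppress=True)
s=bot.read_state(); c=eyes.capture("wrist");T=np.eye(4);T[:3,:3]=s["tcp_rot"];T[:3,3]=s["position"];M=T@np.array(c["hand_eye"]);R=M[:3,:3];o=M[:3,3];K=np.array(c["mtx"])
im=c["image"].astype(int)
def big(m,lo,hi):
    m=m.astype(np.uint8);z=np.zeros_like(m);z[lo[1]:hi[1],lo[0]:hi[0]]=1;m*=z
    k,l,st,ce=cv2.connectedComponentsWithStats(m);i=1+np.argmax(st[1:,4]);print(st[i]);return ce[i],(l==i)
red,_=big((im[...,2]>90)&(im[...,1]<50),(100,150),(240,260)); print("lid",red,ray(K,R,o,red,.054))
cap,_=big((im.max(2)<70),(325,35),(385,95)); print("cap",cap,ray(K,R,o,cap,.107))
kn,_=big((im.max(2)<75),(165,40),(215,95)); print("knob",kn,ray(K,R,o,kn,.012), "boss",ray(K,R,o,(187,67),.02))
for n,p in dict(hex=(321,193),thr=(324,169),tube=(313,231)).items(): print(n,ray(K,R,o,p,.010))
print(s["position"],s["time_s"])
cv2.imwrite("pics/w1z.png",np.hstack([cv2.resize(c["image"][150:245,260:370],None,fx=4,fy=4,interpolation=2),cv2.resize(c["image"][40:135,155:225],None,fx=4,fy=4,interpolation=2)]))
E
```

```text
[ 135  177   63   60 2878]
lid [166.4163 206.7783] [ 0.4311 -0.1947  0.054 ]
[334  41  37  42 808]
cap [348.8317  62.9431] [ 0.5675 -0.3339  0.107 ]
[174  51  35  35 526]
knob [191.7814  67.0456] [ 0.5566 -0.204   0.012 ] boss [ 0.5558 -0.2015  0.02  ]
hex [ 0.4487 -0.3416  0.01  ]
thr [ 0.474 -0.341  0.01 ]
tube [ 0.406 -0.339  0.01 ]
[ 0.4596 -0.299   0.2446] 4.0
```

View pics/w1z.png

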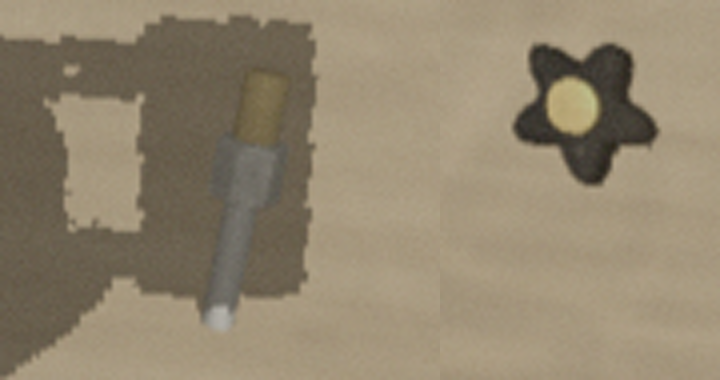

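>>> {"api": "arm_command", "payload": {
  "translation": [
    [0.1, 0.4, 0.3],
    [0.2, 0.9, 0.53],
    [0.2, 0.9, 0.53]
  ],
  "rotation": [
    [0, 0.08, 0],
    [0, 0.17, 0],
    [0, 0.17, 0]
  ],
  "grip": [-1, -1, -1]
}}

```text
time_s: 4.35
position: [0.4458, -0.3424, 0.1679]
tcp_rot: [[-0.997, -0.007, -0.071], [0.071, 0.006, -0.997], [0.007, -1.0, -0.006]]
force: [-0.8, 1.1, -0.4]
opening: 1.003
```

>>> {"api": "arm_command", "payload": {
  "translation": [
    [0, 0.45, 0],
    [0, 0.9, 0],
    [0, 0.9, 0]
  ],
  "rotation": [
    [0, 0, 0],
    [0, 0, 0],
    [0, 0, 0]
  ],
  "grip": [-1, -1, -1]
}}

```text
time_s: 4.65
position: [0.4466, -0.34, 0.0976]
tcp_rot: [[-0.998, -0.006, -0.067], [0.067, 0.007, -0.998], [0.006, -1.0, -0.007]]
force: [0.2, 1.0, -0.5]
opening: 1.0
```

```bash
python3 - <<'E'
from h import *
im,K,R,o=cam("wrist"); cv2.imwrite("pics/w2.png",im); print(bot.read_state()["position"])
for q in models.spot_point("wrist","nozzle")[:1]: uv=np.array(q["point"])*[560,420]; print("pt",round(q["conf"],2),uv,ray(K,R,o,uv,0.004))
for q in models.recognise("wrist","nozzle")[:1]:
    e=np.array(q["extent"])*[560,420,560,420]; print(e,ray(K,R,o,((e[0]+e[2])/2,e[1]),.008),ray(K,R,o,((e[0]+e[2])/2,e[3]),.008))
E
```

```text
[ 0.4478478  -0.3412103   0.09977219]
pt 0.94 [286.72  228.816] [ 0.44296302 -0.34232101  0.004     ]
[271.208 181.986 300.608 287.616] [ 0.47596654 -0.343833    0.008     ] [ 0.40110715 -0.33910516  0.008     ]
```

View pics/w2.png

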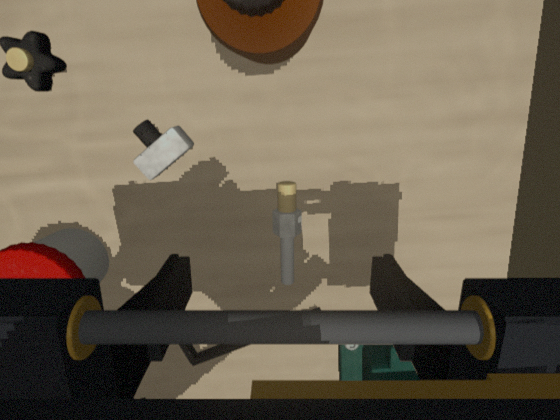

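The view shows the nozzle aligned with the jaws (hexagon at 287,222). The elbow (163,150) and the cup are clear of the fingers, so I'm descending to grip.

>>> {"api": "arm_command", "payload": {
  "translation": [
    [0, 0.4, 0],
    [0, 0.8, 0],
    [0, 0.93, 0],
    [0, 0.93, 0]
  ],
  "rotation": [
    [0, 0, 0],
    [0, 0, 0],
    [0, 0, 0],
    [0, 0, 0]
  ],
  "grip": [-1, -1, -1, -1]
}}

```text
time_s: 5.2
position: [0.4487, -0.3427, 0.0266]
tcp_rot: [[-0.998, -0.0, -0.068], [0.068, 0.0, -0.998], [0.0, -1.0, -0.0]]
force: [0.0, 0.6, 0.1]
opening: 1.001
```

>>> {"api": "arm_command", "payload": {
  "translation": [
    [0, 0, 0],
    [0, 0, 0],
    [0, 0, 0],
    [0, 0, 0],
    [0, 0, 0]
  ],
  "rotation": [
    [0, 0, 0],
    [0, 0, 0],
    [0, 0, 0],
    [0, 0, 0],
    [0, 0, 0]
  ],
  "grip": [1, 1, 1, 1, 1]
}}

```text
time_s: 5.7
position: [0.4487, -0.3429, 0.0267]
tcp_rot: [[-0.998, 0.001, -0.068], [0.068, -0.001, -0.998], [-0.001, -1.0, 0.001]]
force: [-0.6, -0.2, -0.5]
opening: 0.63
```

>>> {"api": "arm_command", "payload": {
  "translation": [
    [0, 0, 0],
    [0, 0, 0],
    [0, -0.4, 0],
    [0, -0.9, 0],
    [0, -0.9, 0]
  ],
  "rotation": [
    [0, 0, 0],
    [0, 0, 0],
    [0, 0, 0],
    [0, 0, 0],
    [0, 0, 0]
  ],
  "grip": [1, 1, 1, 1, 1]
}}

```text
time_s: 6.2
position: [0.4508, -0.3451, 0.1024]
tcp_rot: [[-0.998, 0.006, -0.068], [0.068, -0.007, -0.998], [-0.007, -1.0, 0.007]]
force: [-0.4, -1.3, 0.1]
opening: 0.173
```

The fingers were still closing when I lifted, so the grip missed. I'll reopen, check the nozzle and retry.

>>> {"api": "arm_command", "payload": {
  "translation": [
    [0, 0, 0],
    [0, 0, 0],
    [0, 0, 0],
    [0, 0, 0],
    [0, 0, 0]
  ],
  "rotation": [
    [0, 0, 0],
    [0, 0, 0],
    [0, 0, 0],
    [0, 0, 0],
    [0, 0, 0]
  ],
  "grip": [-0.3, -0.3, -0.3, -0.3, -0.3]
}}

```text
time_s: 6.7
position: [0.4482, -0.3423, 0.0973]
tcp_rot: [[-0.998, -0.001, -0.068], [0.068, 0.001, -0.998], [0.001, -1.0, -0.001]]
force: [-0.1, 0.4, -0.4]
opening: 0.539
```

```bash
python3 - <<'E'
from h import *
im,K,R,o=cam("wrist"); cv2.imwrite("pics/w3.png",im); s=bot.read_state(); print(s["position"],s["opening"])
for q in models.spot_point("wrist","nozzle")[:1]: uv=np.array(q["point"])*[560,420]; print("pt",round(q["conf"],2),uv,ray(K,R,o,uv,0.004))
for q in models.recognise("wrist","nozzle")[:1]:
    e=np.array(q["extent"])*[560,420,560,420]; print(e,ray(K,R,o,((e[0]+e[2])/2,e[1]),.008),ray(K,R,o,((e[0]+e[2])/2,e[3]),.008))
E
```

```text
[ 0.44826062 -0.3424311   0.09749222] 0.5835137966952936
pt 0.59 [281.904 233.016] [ 0.44226337 -0.34180547  0.004     ]
[267.904 187.992 297.696 290.892] [ 0.47418352 -0.34452967  0.008     ] [ 0.40094622 -0.3396159   0.008     ]
```

View pics/w3.png

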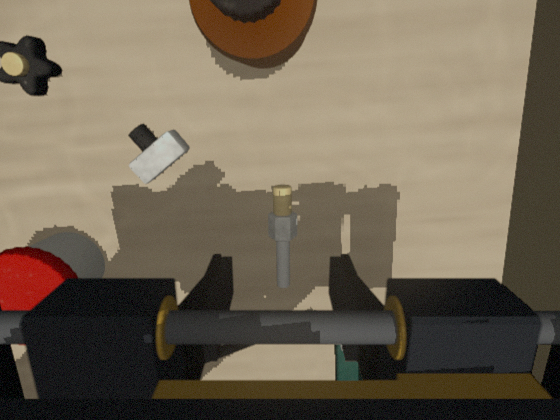

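The nozzle hasn't moved (hexagon at 282,227). Retrying with a full closing time.

>>> {"api": "arm_command", "payload": {
  "translation": [
    [0, 0.4, 0],
    [0, 0.8, 0],
    [0, 0.91, 0],
    [0, 0.91, 0]
  ],
  "rotation": [
    [0, 0, 0],
    [0, 0, 0],
    [0, 0, 0],
    [0, 0, 0]
  ],
  "grip": [-0.3, -0.3, -0.3, -0.3]
}}

```text
time_s: 7.25
position: [0.4479, -0.342, 0.0243]
tcp_rot: [[-0.998, -0.002, -0.068], [0.068, 0.002, -0.998], [0.002, -1.0, -0.002]]
force: [0.7, 0.0, 0.1]
opening: 0.651
```

>>> {"api": "arm_command", "payload": {
  "translation": [
    [0, 0, 0],
    [0, 0, 0],
    [0, 0, 0],
    [0, 0, 0],
    [0, 0, 0]
  ],
  "rotation": [
    [0, 0, 0],
    [0, 0, 0],
    [0, 0, 0],
    [0, 0, 0],
    [0, 0, 0]
  ],
  "grip": [1, 1, 1, 1, 1]
}}

```text
time_s: 7.75
position: [0.4487, -0.3428, 0.0258]
tcp_rot: [[-0.998, 0.001, -0.068], [0.068, -0.001, -0.998], [-0.001, -1.0, 0.001]]
force: [0.0, -0.8, 0.0]
opening: 0.277
```

>>> {"api": "arm_command", "payload": {
  "translation": [
    [0, 0, 0],
    [0, 0, 0],
    [0, 0, 0],
    [0, 0, 0],
    [0, 0, 0]
  ],
  "rotation": [
    [0, 0, 0],
    [0, 0, 0],
    [0, 0, 0],
    [0, 0, 0],
    [0, 0, 0]
  ],
  "grip": [1, 1, 1, 1, 1]
}}

```text
time_s: 8.25
position: [0.4486, -0.3428, 0.0256]
tcp_rot: [[-0.998, 0.0, -0.068], [0.068, -0.0, -0.998], [-0.0, -1.0, 0.0]]
force: [0.6, 0.3, 5.0]
opening: 0.215
```

>>> {"api": "arm_command", "payload": {
  "translation": [
    [0, -0.5, 0],
    [0, -1, 0],
    [0, -1, 0]
  ],
  "rotation": [
    [0, 0, 0],
    [0, 0, 0],
    [0, 0, 0]
  ],
  "grip": [1, 1, 1]
}}

```text
time_s: 8.55
position: [0.4508, -0.345, 0.1094]
tcp_rot: [[-0.998, 0.006, -0.068], [0.068, -0.007, -0.998], [-0.007, -1.0, 0.007]]
force: [0.9, -1.1, -0.9]
opening: 0.212
```

>>> {"api": "arm_command", "payload": {
  "translation": [
    [-0.05, -0.2, -0.45],
    [-0.1, -0.4, -0.9],
    [-0.1, -0.4, -0.9]
  ],
  "rotation": [
    [0, 0, 0],
    [0, 0, 0],
    [0, 0, 0]
  ],
  "grip": [1, 1, 1]
}}

```text
time_s: 8.85
position: [0.4609, -0.267, 0.1378]
tcp_rot: [[-0.998, -0.001, -0.065], [0.065, 0.003, -0.998], [0.002, -1.0, -0.003]]
force: [-0.1, 0.3, -1.0]
opening: 0.214
```

>>> {"api": "arm_command", "payload": {
  "translation": [
    [-0.05, 0, -0.45],
    [-0.1, 0, -0.9],
    [-0.1, 0, -0.9]
  ],
  "rotation": [
    [0, 0, 0],
    [0, 0, 0],
    [0, 0, 0]
  ],
  "grip": [1, 1, 1]
}}

```text
time_s: 9.15
position: [0.4729, -0.196, 0.136]
tcp_rot: [[-0.998, -0.004, -0.064], [0.064, 0.004, -0.998], [0.004, -1.0, -0.003]]
force: [-0.3, 0.2, -0.2]
opening: 0.214
```

>>> {"api": "arm_command", "payload": {
  "translation": [
    [-0.05, 0, -0.45],
    [-0.1, 0, -0.9],
    [-0.1, 0, -0.9]
  ],
  "rotation": [
    [0, 0, 0],
    [0, 0, 0],
    [0, 0, 0]
  ],
  "grip": [1, 1, 1]
}}

```text
time_s: 9.45
position: [0.4863, -0.1259, 0.1363]
tcp_rot: [[-0.998, -0.003, -0.065], [0.065, 0.002, -0.998], [0.003, -1.0, -0.002]]
force: [0.5, -1.1, -0.6]
opening: 0.214
```

>>> {"api": "arm_command", "payload": {
  "translation": [
    [-0.05, 0, -0.45],
    [-0.1, 0, -0.9],
    [-0.1, 0, -0.9]
  ],
  "rotation": [
    [0, 0, 0],
    [0, 0, 0],
    [0, 0, 0]
  ],
  "grip": [1, 1, 1]
}}

```text
time_s: 9.75
position: [0.4999, -0.0555, 0.1366]
tcp_rot: [[-0.998, -0.001, -0.065], [0.065, 0.001, -0.998], [0.001, -1.0, -0.001]]
force: [-0.2, 0.2, 0.3]
opening: 0.214
```

>>> {"api": "arm_command", "payload": {
  "translation": [
    [-0.05, 0, -0.45],
    [-0.09, 0, -0.85],
    [-0.09, 0, -0.85],
    [-0.09, 0, -0.85]
  ],
  "rotation": [
    [0, -0.08, 0],
    [0, -0.17, 0],
    [0, -0.17, 0],
    [0, -0.17, 0]
  ],
  "grip": [1, 1, 1, 1]
}}

```text
time_s: 10.15
position: [0.5122, 0.0088, 0.1369]
tcp_rot: [[-0.994, -0.0, 0.11], [-0.11, -0.001, -0.994], [0.0, -1.0, 0.001]]
force: [0.2, -1.2, -1.4]
opening: 0.212
```

```bash
python3 - <<'E'
from h import *
np.set_printoptions(precision=4,suppress=True)
im,K,R,o=cam("wrist"); cv2.imwrite("pics/w4.png",im); s=bot.read_state(); print(s["position"],s["opening"])
for t in ("nozzle","weight"):
  for q in models.spot_point("wrist",t)[:1]: uv=np.array(q["point"])*[560,420]; print("pt",round(q["conf"],2),uv,ray(K,R,o,uv,0.006),ray(K,R,o,uv,s["position"][2]-.018))
m=(cv2.GaussianBlur(im,(5,5),0).max(2)<60).astype(np.uint8); k,l,st,ce=cv2.connectedComponentsWithStats(m)
for i in range(1,k):
    if st[i,4]>2000:
        cn=max(cv2.findContours((l==i).astype(np.uint8),0,2)[0],key=cv2.contourArea)[:,0]
        W=np.array([ray(K,R,o,p,.006)[:2] for p in cn]).astype(np.float32); r=cv2.minAreaRect(W*1000); print(ce[i],st[i],r)
E
```

```text
[0.5122 0.0084 0.137 ] 0.21475168818160564
pt 0.88 [278.88  286.608] [0.4455 0.0037 0.006 ] [0.5082 0.0101 0.119 ]
pt 0.85 [280.224  82.404] [0.6021 0.0198 0.006 ] [0.5993 0.0194 0.119 ]
[33.455  80.1004] [   0   11   64  135 3826] ((583.1826171875, 198.0015869140625), (86.80203247070312, 45.58439254760742), 6.05429220199585)
[128.3535  75.7821] [   59    11   139   135 15795] ((591.7325439453125, 120.15428161621094), (86.65618133544922, 86.89885711669922), 6.277347564697266)
[149.5606 216.7152] [   85   163   126   109 12111] ((492.2314147949219, 108.04659271240234), (87.55717468261719, 87.9588394165039), 6.356146812438965)
[ 37.9882 219.1939] [   0  164   86  107 8195] ((482.4610900878906, 198.47744750976562), (85.8596420288086, 68.52924346923828), 6.243880271911621)
[237.4849 288.5631] [    0   171   474   209 24520] ((441.29949951171875, 46.79112243652344), (180.4333953857422, 376.6244201660156), 23.95795440673828)
[276.544  404.7046] [    0   343   560    77 13310] ((350.0747985839844, -7.42279052734375), (83.49987030029297, 518.7695922851562), 6.216390609741211)
```

View pics/w4.png

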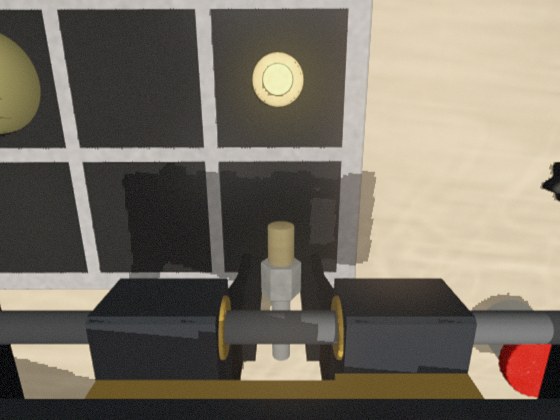

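The nozzle is held straight in the jaws over the near-right square (hexagon at 281,278), with the weight well clear at (278,79). Lowering and releasing.

>>> {"api": "arm_command", "payload": {
  "translation": [
    [0, 0.4, 0],
    [0, 0.8, 0],
    [0, 0.8, 0]
  ],
  "rotation": [
    [0, 0, 0],
    [0, 0, 0],
    [0, 0, 0]
  ],
  "grip": [1, 1, 1]
}}

```text
time_s: 10.6
position: [0.5093, 0.0089, 0.0703]
tcp_rot: [[-0.994, -0.008, 0.107], [-0.107, 0.001, -0.994], [0.008, -1.0, -0.002]]
force: [-0.7, -0.1, -0.3]
opening: 0.209
```

>>> {"api": "arm_command", "payload": {
  "translation": [
    [0, 0.2, 0],
    [0, 0.4, 0],
    [0, 0.51, 0],
    [0, 0.51, 0],
    [0, 0.51, 0]
  ],
  "rotation": [
    [0, 0, 0],
    [0, 0, 0],
    [0, 0, 0],
    [0, 0, 0],
    [0, 0, 0]
  ],
  "grip": [1, 1, 1, 1, 1]
}}

```text
time_s: 11.1
position: [0.5123, 0.0094, 0.0333]
tcp_rot: [[-0.994, 0.001, 0.109], [-0.109, -0.0, -0.994], [-0.001, -1.0, 0.0]]
force: [0.5, -0.4, 0.0]
opening: 0.213
```

>>> {"api": "arm_command", "payload": {
  "translation": [
    [0, 0, 0],
    [0, 0, 0],
    [0, 0, 0],
    [0, 0, 0],
    [0, 0, 0]
  ],
  "rotation": [
    [0, 0, 0],
    [0, 0, 0],
    [0, 0, 0],
    [0, 0, 0],
    [0, 0, 0]
  ],
  "grip": [-0.3, -0.3, -0.3, -0.3, -0.3]
}}

```text
time_s: 11.6
position: [0.5119, 0.0099, 0.0327]
tcp_rot: [[-0.994, 0.0, 0.11], [-0.11, -0.0, -0.994], [-0.0, -1.0, 0.0]]
force: [-1.2, 0.3, -0.6]
opening: 0.581
```

>>> {"api": "arm_command", "payload": {
  "translation": [
    [0, -0.4, 0],
    [0, -1, 0],
    [0, -1, 0],
    [0, -1, 0]
  ],
  "rotation": [
    [0, 0, 0],
    [0, 0, 0],
    [0, 0, 0],
    [0, 0, 0]
  ],
  "grip": [-1, -1, -1, -1]
}}

```text
time_s: 12.0
position: [0.5125, 0.0098, 0.1137]
tcp_rot: [[-0.994, 0.003, 0.11], [-0.11, -0.001, -0.994], [-0.003, -1.0, 0.001]]
force: [-1.2, -0.7, -0.2]
opening: 0.925
```

```bash
python3 - <<'E'
from h import *
np.set_printoptions(precision=4,suppress=True)
im,K,R,o=cam("wrist"); cv2.imwrite("pics/w5.png",im); s=bot.read_state(); print(s["position"],s["opening"],s["tcp_rot"])
for t in ("nozzle","weight"):
  for q in models.spot_point("wrist",t)[:1]: uv=np.array(q["point"])*[560,420]; print(t,"pt",round(q["conf"],2),uv,ray(K,R,o,uv,0.006))
for q in models.recognise("wrist","nozzle")[:1]:
    e=np.array(q["extent"])*[560,420,560,420]; print(e,ray(K,R,o,((e[0]+e[2])/2,e[1]),.014),ray(K,R,o,((e[0]+e[2])/2,e[3]),.014))
E
```

```text
[0.5115 0.0099 0.1126] 0.9527075122311225 [[-0.994  -0.0001  0.1096]
 [-0.1096  0.     -0.994 ]
 [ 0.0001 -1.     -0.    ]]
nozzle pt 0.86 [277.2   229.614] [0.504 0.012 0.006]
weight pt 0.96 [281.008  80.304] [0.6035 0.0203 0.006 ]
[266.28  182.112 295.792 286.314] [0.5403 0.0133 0.014 ] [0.4639 0.0049 0.014 ]
```

>>> {"api": "arm_command", "payload": {
  "translation": [
    [0.2, -0.45, 0.4],
    [0.42, -0.45, 0.81],
    [0.42, -0.45, 0.81]
  ],
  "rotation": [
    [0, 0, 0],
    [0, 0, 0],
    [0, 0, 0]
  ],
  "grip": [-1, -1, -1]
}}

```text
time_s: 12.5
position: [0.4845, -0.0611, 0.1481]
tcp_rot: [[-0.994, -0.002, 0.106], [-0.106, -0.0, -0.994], [0.002, -1.0, 0.0]]
force: [-0.7, -0.7, 0.7]
opening: 1.002
```

>>> {"api": "arm_command", "payload": {
  "translation": [
    [0.2, 0, 0.4],
    [0.42, 0, 0.81],
    [0.42, 0, 0.81]
  ],
  "rotation": [
    [0, 0, 0],
    [0, 0, 0],
    [0, 0, 0]
  ],
  "grip": [-1, -1, -1]
}}

```text
time_s: 12.8
position: [0.4582, -0.1288, 0.1474]
tcp_rot: [[-0.994, -0.002, 0.105], [-0.105, 0.0, -0.994], [0.002, -1.0, -0.001]]
force: [-0.2, 0.6, 0.2]
opening: 1.002
```

>>> {"api": "arm_command", "payload": {
  "translation": [
    [0.2, 0, 0.4],
    [0.42, 0, 0.81],
    [0.42, 0, 0.81],
    [0.42, 0, 0.81]
  ],
  "rotation": [
    [0, 0, 0],
    [0, 0, 0],
    [0, 0, 0],
    [0, 0, 0]
  ],
  "grip": [-1, -1, -1, -1]
}}

```text
time_s: 13.2
position: [0.4326, -0.1939, 0.1477]
tcp_rot: [[-0.994, -0.002, 0.108], [-0.108, 0.002, -0.994], [0.001, -1.0, -0.002]]
force: [-0.1, -0.0, 0.1]
opening: 0.996
```

```bash
python3 - <<'E'
from h import *
np.set_printoptions(precision=4,suppress=True)
im,K,R,o=cam("wrist"); cv2.imwrite("pics/w6.png",im); s=bot.read_state(); print(s["position"],s["opening"])
i=im.astype(int); m=((i[...,2]>80)&(i[...,1]<60)&(i[...,0]<60)).astype(np.uint8)
k,l,st,ce=cv2.connectedComponentsWithStats(m); j=1+np.argmax(st[1:,4]); print(st[j],ce[j])
cn=max(cv2.findContours((l==j).astype(np.uint8),0,2)[0],key=cv2.contourArea)[:,0]
W=np.array([ray(K,R,o,p,.054)[:2] for p in cn]).astype(np.float32); c,r=cv2.minEnclosingCircle(W*1000); print("lid",c,r)
print("shares",tool([c[0]/1000-s["position"][0],c[1]/1000-s["position"][1],.051-s["position"][2]]))
for t in ("star_knob","sample_cup"):
  for q in models.spot_point("wrist",t)[:1]: uv=np.array(q["point"])*[560,420]; print(t,"pt",round(q["conf"],2),uv,ray(K,R,o,uv,0.))
E
```

```text
[ 0.4327 -0.1932  0.1478] 1.000254449758798
[ 238  182   89   87 5877] [282.0966 225.4233]
lid (431.2228698730469, -193.43447875976562) 30.551408767700195
shares [0.0166 1.2098 0.003 ]
star_knob pt 0.77 [312.088  35.196] [ 0.5564 -0.2016  0.    ]
sample_cup pt 0.89 [282.128 204.498] [ 0.4305 -0.1942  0.    ]
```

View pics/w6.png

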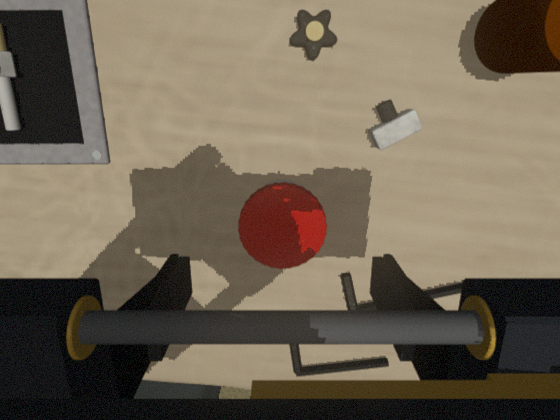

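The lid is centred between the fingers (282,225), and the elbow (395,128) is outside the finger path. Descending to grip the lid.

>>> {"api": "arm_command", "payload": {
  "translation": [
    [0, 0.3, 0],
    [0.02, 0.6, 0],
    [0.02, 0.6, 0]
  ],
  "rotation": [
    [0, 0, 0],
    [0, 0, 0],
    [0, 0, 0]
  ],
  "grip": [-1, -1, -1]
}}

```text
time_s: 13.65
position: [0.43, -0.1921, 0.0985]
tcp_rot: [[-0.994, -0.005, 0.111], [-0.111, 0.004, -0.994], [0.005, -1.0, -0.005]]
force: [-0.3, -0.1, 0.7]
opening: 1.001
```

>>> {"api": "arm_command", "payload": {
  "translation": [
    [0, 0.3, 0],
    [0, 0.5, 0],
    [0, 0.61, 0],
    [0, 0.61, 0],
    [0, 0.61, 0]
  ],
  "rotation": [
    [0, 0, 0],
    [0, 0, 0],
    [0, 0, 0],
    [0, 0, 0],
    [0, 0, 0]
  ],
  "grip": [-1, -1, -1, -1, 1]
}}

```text
time_s: 14.15
position: [0.4318, -0.1945, 0.0523]
tcp_rot: [[-0.994, 0.001, 0.11], [-0.11, -0.0, -0.994], [-0.001, -1.0, 0.001]]
force: [0.0, -0.4, 0.0]
opening: 0.963
```

>>> {"api": "arm_command", "payload": {
  "translation": [
    [0, 0, 0],
    [0, 0, 0],
    [0, 0, 0],
    [0, 0, 0],
    [0, 0, 0]
  ],
  "rotation": [
    [0, 0, 0],
    [0, 0, 0],
    [0, 0, 0],
    [0, 0, 0],
    [0, 0, 0]
  ],
  "grip": [1, 1, 1, 1, 1]
}}

```text
time_s: 14.65
position: [0.4316, -0.1948, 0.0522]
tcp_rot: [[-0.994, 0.001, 0.109], [-0.109, -0.001, -0.994], [-0.001, -1.0, 0.001]]
force: [-0.1, 0.3, 4.1]
opening: 0.681
```

>>> {"api": "arm_command", "payload": {
  "translation": [
    [0, 0, 0],
    [0, 0, 0],
    [0, 0, 0],
    [0, 0, 0]
  ],
  "rotation": [
    [0, 0, 0],
    [0, 0, 0],
    [0, 0, 0],
    [0, 0, 0]
  ],
  "grip": [1, 1, 1, 1]
}}

```text
time_s: 15.05
position: [0.4316, -0.1949, 0.0522]
tcp_rot: [[-0.994, 0.001, 0.109], [-0.109, -0.001, -0.994], [-0.001, -1.0, 0.001]]
force: [0.0, 0.3, 5.0]
opening: 0.678
```

>>> {"api": "arm_command", "payload": {
  "translation": [
    [0, -0.4, 0],
    [0, -0.8, 0],
    [0, -1, 0],
    [0, -1, 0]
  ],
  "rotation": [
    [0, 0, 0],
    [0, 0, 0],
    [0, 0, 0],
    [0, 0, 0]
  ],
  "grip": [1, 1, 1, 1]
}}

```text
time_s: 15.45
position: [0.4324, -0.1953, 0.1334]
tcp_rot: [[-0.994, 0.004, 0.11], [-0.11, -0.003, -0.994], [-0.003, -1.0, 0.003]]
force: [-0.3, -1.1, -1.9]
opening: 0.678
```

>>> {"api": "arm_command", "payload": {
  "translation": [
    [-0.12, 0, -0.5],
    [-0.23, 0, -0.99],
    [-0.23, 0, -0.99]
  ],
  "rotation": [
    [0, 0, 0],
    [0, 0, 0],
    [0, 0, 0]
  ],
  "grip": [1, 1, 1]
}}

```text
time_s: 15.75
position: [0.4384, -0.1091, 0.1303]
tcp_rot: [[-0.993, -0.006, 0.114], [-0.114, 0.004, -0.993], [0.006, -1.0, -0.005]]
force: [-0.5, -0.5, -0.5]
opening: 0.676
```

>>> {"api": "arm_command", "payload": {
  "translation": [
    [-0.12, 0, -0.5],
    [-0.23, 0, -0.99],
    [-0.23, 0, -0.99]
  ],
  "rotation": [
    [0, 0, 0],
    [0, 0, 0],
    [0, 0, 0]
  ],
  "grip": [1, 1, 1]
}}

```text
time_s: 16.05
position: [0.449, -0.0295, 0.1305]
tcp_rot: [[-0.993, -0.004, 0.115], [-0.115, 0.002, -0.993], [0.004, -1.0, -0.003]]
force: [-0.1, 0.7, -0.8]
opening: 0.679
```

>>> {"api": "arm_command", "payload": {
  "translation": [
    [-0.12, 0, -0.5],
    [-0.23, 0, -0.99],
    [-0.23, 0, -0.99]
  ],
  "rotation": [
    [0, 0, 0],
    [0, 0, 0],
    [0, 0, 0]
  ],
  "grip": [1, 1, 1]
}}

```text
time_s: 16.35
position: [0.4597, 0.0502, 0.1308]
tcp_rot: [[-0.993, -0.002, 0.114], [-0.114, 0.001, -0.993], [0.001, -1.0, -0.001]]
force: [-0.4, -0.7, -1.0]
opening: 0.684
```

>>> {"api": "arm_command", "payload": {
  "translation": [
    [-0.12, 0, -0.5],
    [-0.23, 0, -0.99],
    [-0.23, 0, -0.99]
  ],
  "rotation": [
    [0, 0, 0],
    [0, 0, 0],
    [0, 0, 0]
  ],
  "grip": [1, 1, 1]
}}

```text
time_s: 16.65
position: [0.4704, 0.1303, 0.1311]
tcp_rot: [[-0.994, 0.0, 0.113], [-0.113, 0.001, -0.994], [-0.001, -1.0, -0.0]]
force: [-0.5, -0.7, -1.1]
opening: 0.676
```

>>> {"api": "arm_command", "payload": {
  "translation": [
    [-0.12, 0, -0.5],
    [-0.25, 0, -0.97],
    [-0.25, 0, -0.97],
    [-0.25, 0, -0.97]
  ],
  "rotation": [
    [0, 0, 0],
    [0, 0, 0],
    [0, 0, 0],
    [0, 0, 0]
  ],
  "grip": [1, 1, 1, 1]
}}

```text
time_s: 17.05
position: [0.4811, 0.2065, 0.131]
tcp_rot: [[-0.994, -0.001, 0.11], [-0.11, -0.001, -0.994], [0.002, -1.0, 0.001]]
force: [0.3, 0.8, -1.1]
opening: 0.679
```

```bash
python3 - <<'E'
from h import *
np.set_printoptions(precision=4,suppress=True)
im,K,R,o=cam("wrist"); cv2.imwrite("pics/w7.png",im); s=bot.read_state(); print(s["position"],s["opening"])
i=im.astype(int); m=((i[...,2]>80)&(i[...,1]<60)&(i[...,0]<60)).astype(np.uint8)
k,l,st,ce=cv2.connectedComponentsWithStats(m); j=1+np.argmax(st[1:,4]); print(st[j],ce[j])
m=(cv2.GaussianBlur(im,(5,5),0).max(2)<60).astype(np.uint8); k,l,st,ce=cv2.connectedComponentsWithStats(m)
for i in range(1,k):
    if st[i,4]>2000:
        cn=max(cv2.findContours((l==i).astype(np.uint8),0,2)[0],key=cv2.contourArea)[:,0]
        W=np.array([ray(K,R,o,p,.006)[:2] for p in cn]).astype(np.float32); r=cv2.minAreaRect(W*1000); print(st[i],r)
for q in models.spot_point("wrist","label_roll")[:1]: uv=np.array(q["point"])*[560,420]; print("roll",round(q["conf"],2),uv,ray(K,R,o,uv,0.006))
E
```

```text
[0.4808 0.206  0.131 ] 0.6808197343290984
[ 211  231  140   80 8922] [280.6066 275.5889]
[  377     0   130   135 15092] ((589.454833984375, 116.51996612548828), (83.36295318603516, 81.6907730102539), 6.32481575012207)
[ 502    0   58  135 6078] ((597.4742431640625, 44.558555603027344), (83.47916412353516, 40.14987564086914), 6.624251842498779)
[ 480  151   80  113 6607] ((501.9599609375, 22.42534828186035), (87.58983612060547, 62.320289611816406), 6.6695451736450195)
[  343   152   139   167 15257] ((467.1253662109375, 109.2518081665039), (136.4102783203125, 94.18648529052734), 6.209533214569092)
[ 220  163  121   95 7354] ((479.85601806640625, 207.786865234375), (72.83363342285156, 89.13636779785156), 6.845270156860352)
[ 141  254  135   69 2714] ((409.8742980957031, 261.5461730957031), (58.350257873535156, 110.91812896728516), 10.447208404541016)
[  359   279   201   101 12168] ((394.5973205566406, 44.50541687011719), (97.97882843017578, 173.6502227783203), 9.37816333770752)
[    0   280   560   140 29629] ((353.33587646484375, 193.80459594726562), (140.9066162109375, 507.9576721191406), 6.251366138458252)
```

View pics/w7.png

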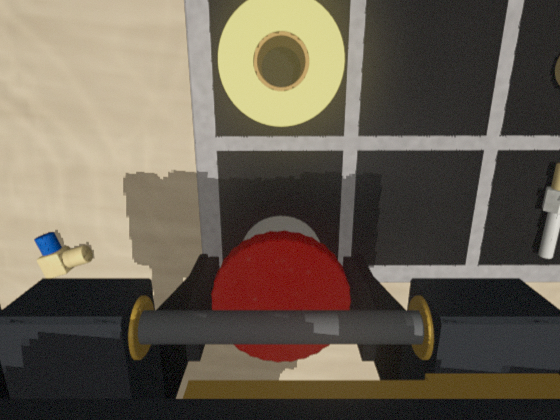

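The cup hangs level over the near-left square (lid centre about 281,296), with the roll (281,60) clear. Lowering and releasing.

>>> {"api": "arm_command", "payload": {
  "translation": [
    [0, 0.3, 0],
    [0, 0.6, 0],
    [0, 0.8, 0],
    [0, 0.9, 0],
    [0, 0.9, 0]
  ],
  "rotation": [
    [0, 0, 0],
    [0, 0, 0],
    [0, 0, 0],
    [0, 0, 0],
    [0, 0, 0]
  ],
  "grip": [1, 1, 1, 1, 1]
}}

```text
time_s: 17.65
position: [0.4808, 0.2062, 0.059]
tcp_rot: [[-0.994, -0.002, 0.108], [-0.108, -0.001, -0.994], [0.002, -1.0, 0.0]]
force: [0.2, -0.5, -0.5]
opening: 0.683
```

>>> {"api": "arm_command", "payload": {
  "translation": [
    [0, 0, 0],
    [0, 0, 0],
    [0, 0, 0],
    [0, 0, 0],
    [0, 0, 0]
  ],
  "rotation": [
    [0, 0, 0],
    [0, 0, 0],
    [0, 0, 0],
    [0, 0, 0],
    [0, 0, 0]
  ],
  "grip": [1, -1, -1, -1, -1]
}}

```text
time_s: 18.15
position: [0.4814, 0.2078, 0.0602]
tcp_rot: [[-0.994, 0.001, 0.11], [-0.11, 0.0, -0.994], [-0.001, -1.0, -0.0]]
force: [0.4, -0.4, 0.3]
opening: 0.946
```

>>> {"api": "arm_command", "payload": {
  "translation": [
    [0, 0, 0],
    [0, -0.4, 0],
    [0, -0.8, 0],
    [0, -1, 0],
    [0, -1, 0]
  ],
  "rotation": [
    [0, 0, 0],
    [0, 0, 0],
    [0, 0, 0],
    [0, 0, 0],
    [0, 0, 0]
  ],
  "grip": [-1, -1, -1, -1, -1]
}}

```text
time_s: 18.65
position: [0.4829, 0.2081, 0.142]
tcp_rot: [[-0.994, 0.006, 0.11], [-0.11, 0.001, -0.994], [-0.006, -1.0, -0.001]]
force: [-0.4, 0.4, -0.7]
opening: 0.998
```

```bash
cat >> h.py <<'E'
def lid(zl):
    im,K,R,o=cam("wrist"); s=bot.read_state(); i=im.astype(int); m=((i[...,2]>80)&(i[...,1]<60)&(i[...,0]<60)).astype(np.uint8)
    k,l,st,ce=cv2.connectedComponentsWithStats(m); j=1+np.argmax(st[1:,4])
    cn=max(cv2.findContours((l==j).astype(np.uint8),0,2)[0],key=cv2.contourArea)[:,0]
    W=np.array([ray(K,R,o,p,zl)[:2] for p in cn]).astype(np.float32); c,r=cv2.minEnclosingCircle(W*1000)
    print("tcp",np.round(s["position"],4),"open",round(s["opening"],3),"lid",c,r,st[j]); return im
E
python3 - <<'E'
from h import *
cv2.imwrite("pics/w8.png",lid(.06))
E
```

```text
tcp [0.4818 0.2079 0.1406] open 1.001 lid (481.628662109375, 208.11849975585938) 30.41020965576172 [ 236  188   93   89 6474]
```

Cup placed within 1 mm of target. I'll take the bottle next so it is out of the way before the knob grasp.

>>> {"api": "arm_command", "payload": {
  "translation": [
    [-0.03, -0.4, 0.5],
    [-0.05, -0.75, 1],
    [-0.05, -0.75, 1]
  ],
  "rotation": [
    [0, 0, 0],
    [0, 0, 0],
    [0, 0, 0]
  ],
  "grip": [-1, -1, -1]
}}

```text
time_s: 19.0
position: [0.4969, 0.1252, 0.2016]
tcp_rot: [[-0.994, 0.006, 0.105], [-0.105, -0.001, -0.994], [-0.006, -1.0, 0.002]]
force: [1.2, -0.2, -0.2]
opening: 1.0
```

>>> {"api": "arm_command", "payload": {
  "translation": [
    [-0.03, 0, 0.5],
    [-0.05, 0, 1],
    [-0.05, 0, 1]
  ],
  "rotation": [
    [0, 0, 0],
    [0, 0, 0],
    [0, 0, 0]
  ],
  "grip": [-1, -1, -1]
}}

```text
time_s: 19.3
position: [0.5072, 0.0464, 0.1981]
tcp_rot: [[-0.994, -0.001, 0.105], [-0.105, -0.001, -0.994], [0.002, -1.0, 0.001]]
force: [0.7, -0.4, -1.3]
opening: 1.001
```

>>> {"api": "arm_command", "payload": {
  "translation": [
    [-0.03, 0, 0.5],
    [-0.05, 0, 1],
    [-0.05, 0, 1]
  ],
  "rotation": [
    [0, 0, 0],
    [0, 0, 0],
    [0, 0, 0]
  ],
  "grip": [-1, -1, -1]
}}

```text
time_s: 19.6
position: [0.5203, -0.0323, 0.1983]
tcp_rot: [[-0.994, -0.0, 0.105], [-0.105, -0.001, -0.994], [0.0, -1.0, 0.001]]
force: [-0.2, 0.6, 0.2]
opening: 1.0
```

>>> {"api": "arm_command", "payload": {
  "translation": [
    [-0.03, 0, 0.5],
    [-0.05, 0, 1],
    [-0.05, 0, 1]
  ],
  "rotation": [
    [0, 0, 0],
    [0, 0, 0],
    [0, 0, 0]
  ],
  "grip": [-1, -1, -1]
}}

```text
time_s: 19.9
position: [0.5333, -0.1112, 0.1986]
tcp_rot: [[-0.994, 0.001, 0.106], [-0.106, -0.001, -0.994], [-0.0, -1.0, 0.001]]
force: [0.8, -0.3, -0.3]
opening: 1.0
```

>>> {"api": "arm_command", "payload": {
  "translation": [
    [-0.03, 0, 0.5],
    [-0.05, 0, 1],
    [-0.05, 0, 1]
  ],
  "rotation": [
    [0, 0, 0],
    [0, 0, 0],
    [0, 0, 0]
  ],
  "grip": [-1, -1, -1]
}}

```text
time_s: 20.2
position: [0.5462, -0.1902, 0.1987]
tcp_rot: [[-0.994, 0.001, 0.106], [-0.106, -0.001, -0.994], [-0.001, -1.0, 0.001]]
force: [0.6, -0.1, -0.7]
opening: 1.004
```

>>> {"api": "arm_command", "payload": {
  "translation": [
    [-0.03, 0, 0.5],
    [-0.05, 0, 1],
    [-0.05, 0, 1]
  ],
  "rotation": [
    [0, 0, 0],
    [0, 0, 0],
    [0, 0, 0]
  ],
  "grip": [-1, -1, -1]
}}

```text
time_s: 20.5
position: [0.5589, -0.2692, 0.1987]
tcp_rot: [[-0.994, 0.001, 0.107], [-0.107, -0.001, -0.994], [-0.001, -1.0, 0.002]]
force: [0.1, -0.3, -0.3]
opening: 1.002
```

>>> {"api": "arm_command", "payload": {
  "translation": [
    [-0.03, 0, 0.4],
    [-0.05, 0, 0.8],
    [-0.05, 0, 0.8],
    [-0.05, 0, 0.8]
  ],
  "rotation": [
    [0, 0, 0],
    [0, 0, 0],
    [0, 0, 0],
    [0, 0, 0]
  ],
  "grip": [-1, -1, -1, -1]
}}

```text
time_s: 20.9
position: [0.5683, -0.3274, 0.1984]
tcp_rot: [[-0.994, -0.002, 0.11], [-0.11, 0.003, -0.994], [0.002, -1.0, -0.004]]
force: [-0.5, -0.4, -0.2]
opening: 1.004
```

```bash
python3 - <<'E'
from h import *
np.set_printoptions(precision=4,suppress=True)
im,K,R,o=cam("wrist"); cv2.imwrite("pics/w9.png",im); s=bot.read_state(); print(s["position"],s["opening"])
for t in ("amber_bottle","star_knob","elbow"):
  for q in models.spot_point("wrist",t)[:1]: uv=np.array(q["point"])*[560,420]; print(t,"pt",round(q["conf"],2),uv,ray(K,R,o,uv,0.))
  for q in models.recognise("wrist",t)[:1]: print(np.array(q["extent"])*[560,420,560,420])
for p in ((0.57,-.335),(0.571,-.343)):
  for z in (0,.109):
    c=R.T@(np.array([*p,z])-o); print(p,z,(K@c/c[2])[:2])
E
```

```text
[ 0.5682 -0.327   0.1985] 0.9943174673979084
amber_bottle pt 0.76 [297.696 184.002] [ 0.5723 -0.3414  0.    ]
[262.976 155.61  332.08  243.39 ]
star_knob pt 0.58 [148.792 183.582] [ 0.5574 -0.2034  0.    ]
[124.6   170.394 162.4   206.22 ]
(0.57, -0.335) 0 [290.583  185.6202]
(0.57, -0.335) 0.109 [294.2512 225.595 ]
(0.571, -0.343) 0 [299.2274 185.5033]
(0.571, -0.343) 0.109 [306.5885 225.4387]
```

View pics/w9.png

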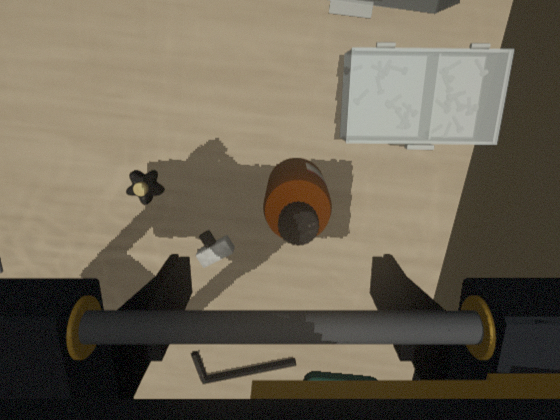

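The bottle cap sits at about (299,223), which puts it at x 0.572, y -0.338. The tray (425,95) is clear.

>>> {"api": "arm_command", "payload": {
  "translation": [
    [-0.03, 0.3, 0.14],
    [-0.03, 0.5, 0.14],
    [-0.03, 0.5, 0.14],
    [-0.03, 0.5, 0.14]
  ],
  "rotation": [
    [0, 0, 0],
    [0, 0, 0],
    [0, 0, 0],
    [0, 0, 0]
  ],
  "grip": [-0.3, -0.3, -0.3, -0.3]
}}

```text
time_s: 21.65
position: [0.5722, -0.3405, 0.1598]
tcp_rot: [[-0.994, -0.0, 0.11], [-0.11, 0.001, -0.994], [0.0, -1.0, -0.001]]
force: [0.6, 0.2, -0.1]
opening: 0.723
```

>>> {"api": "arm_command", "payload": {
  "translation": [
    [0, 0.2, 0],
    [0, 0.4, 0],
    [0, 0.55, 0],
    [0, 0.55, 0],
    [0, 0.55, 0]
  ],
  "rotation": [
    [0, 0, 0],
    [0, 0, 0],
    [0, 0, 0],
    [0, 0, 0],
    [0, 0, 0]
  ],
  "grip": [-0.3, -0.3, -0.3, -0.3, 1]
}}

```text
time_s: 22.15
position: [0.5726, -0.341, 0.1163]
tcp_rot: [[-0.994, 0.001, 0.11], [-0.11, -0.0, -0.994], [-0.001, -1.0, 0.001]]
force: [0.4, 0.5, -0.3]
opening: 0.613
```

>>> {"api": "arm_command", "payload": {
  "translation": [
    [0, 0, 0],
    [0, 0, 0],
    [0, 0, 0],
    [0, 0, 0],
    [0, 0, 0]
  ],
  "rotation": [
    [0, 0, 0],
    [0, 0, 0],
    [0, 0, 0],
    [0, 0, 0],
    [0, 0, 0]
  ],
  "grip": [1, 1, 1, 1, 1]
}}

```text
time_s: 22.65
position: [0.5725, -0.3407, 0.1163]
tcp_rot: [[-0.994, 0.001, 0.109], [-0.109, 0.0, -0.994], [-0.001, -1.0, 0.0]]
force: [1.1, 1.2, 2.9]
opening: 0.305
```

>>> {"api": "arm_command", "payload": {
  "translation": [
    [0, 0, 0],
    [0, 0, 0],
    [0, 0, 0],
    [0, 0, 0]
  ],
  "rotation": [
    [0, 0, 0],
    [0, 0, 0],
    [0, 0, 0],
    [0, 0, 0]
  ],
  "grip": [1, 1, 1, 1]
}}

```text
time_s: 23.05
position: [0.5725, -0.3408, 0.1163]
tcp_rot: [[-0.994, 0.001, 0.109], [-0.109, -0.0, -0.994], [-0.001, -1.0, 0.0]]
force: [0.1, 0.7, 5.5]
opening: 0.31
```

>>> {"api": "arm_command", "payload": {
  "translation": [
    [0, -0.3, 0],
    [0, -0.6, 0],
    [0, -0.9, 0],
    [0, -1, 0],
    [0, -1, 0]
  ],
  "rotation": [
    [0, 0, 0],
    [0, 0, 0],
    [0, 0, 0],
    [0, 0, 0],
    [0, 0, 0]
  ],
  "grip": [1, 1, 1, 1, 1]
}}

```text
time_s: 23.55
position: [0.5726, -0.3414, 0.1963]
tcp_rot: [[-0.994, 0.001, 0.11], [-0.11, -0.002, -0.994], [-0.001, -1.0, 0.002]]
force: [0.4, -0.6, -2.2]
opening: 0.305
```

>>> {"api": "arm_command", "payload": {
  "translation": [
    [-0.07, -0.3, -0.5],
    [-0.14, -0.5, -0.95],
    [-0.14, -0.5, -0.95]
  ],
  "rotation": [
    [0, 0, 0],
    [0, 0, 0],
    [0, 0, 0]
  ],
  "grip": [1, 1, 1]
}}

```text
time_s: 23.85
position: [0.5749, -0.2595, 0.2359]
tcp_rot: [[-0.994, -0.001, 0.113], [-0.113, 0.003, -0.994], [0.0, -1.0, -0.003]]
force: [0.3, -0.9, -1.9]
opening: 0.311
```

>>> {"api": "arm_command", "payload": {
  "translation": [
    [-0.07, 0, -0.5],
    [-0.14, 0, -0.95],
    [-0.14, 0, -0.95]
  ],
  "rotation": [
    [0, 0, 0],
    [0, 0, 0],
    [0, 0, 0]
  ],
  "grip": [1, 1, 1]
}}

```text
time_s: 24.15
position: [0.5761, -0.1826, 0.2334]
tcp_rot: [[-0.994, -0.005, 0.113], [-0.114, 0.005, -0.994], [0.005, -1.0, -0.005]]
force: [-1.0, -0.6, -1.3]
opening: 0.31
```

>>> {"api": "arm_command", "payload": {
  "translation": [
    [-0.07, 0, -0.5],
    [-0.14, 0, -0.95],
    [-0.14, 0, -0.95]
  ],
  "rotation": [
    [0, 0, 0],
    [0, 0, 0],
    [0, 0, 0]
  ],
  "grip": [1, 1, 1]
}}

```text
time_s: 24.45
position: [0.5793, -0.1069, 0.2338]
tcp_rot: [[-0.994, -0.004, 0.113], [-0.113, 0.003, -0.994], [0.004, -1.0, -0.004]]
force: [0.2, -0.5, -1.3]
opening: 0.307
```

>>> {"api": "arm_command", "payload": {
  "translation": [
    [-0.07, 0, -0.5],
    [-0.15, 0, -0.95],
    [-0.15, 0, -0.95]
  ],
  "rotation": [
    [0, 0, 0],
    [0, 0, 0],
    [0, 0, 0]
  ],
  "grip": [1, 1, 1]
}}

```text
time_s: 24.75
position: [0.5835, -0.0308, 0.2342]
tcp_rot: [[-0.994, -0.003, 0.113], [-0.113, 0.002, -0.994], [0.003, -1.0, -0.002]]
force: [-0.9, -0.5, -1.4]
opening: 0.308
```

>>> {"api": "arm_command", "payload": {
  "translation": [
    [-0.07, 0, -0.5],
    [-0.15, 0, -0.95],
    [-0.15, 0, -0.95]
  ],
  "rotation": [
    [0, 0, 0],
    [0, 0, 0],
    [0, 0, 0]
  ],
  "grip": [1, 1, 1]
}}

```text
time_s: 25.05
position: [0.5877, 0.0455, 0.2345]
tcp_rot: [[-0.994, -0.002, 0.113], [-0.113, 0.001, -0.994], [0.001, -1.0, -0.001]]
force: [0.0, 0.7, -1.9]
opening: 0.307
```

>>> {"api": "arm_command", "payload": {
  "translation": [
    [-0.07, 0, -0.4],
    [-0.15, 0, -0.75],
    [-0.15, 0, -0.95],
    [-0.15, 0, -0.95],
    [-0.15, 0, -0.95]
  ],
  "rotation": [
    [0, 0, 0],
    [0, 0, 0],
    [0, 0, 0],
    [0, 0, 0],
    [0, 0, 0]
  ],
  "grip": [1, 1, 1, 1, 1]
}}

```text
time_s: 25.55
position: [0.5914, 0.1187, 0.2352]
tcp_rot: [[-0.994, -0.001, 0.11], [-0.11, -0.001, -0.994], [0.001, -1.0, 0.001]]
force: [0.5, -1.0, -1.9]
opening: 0.306
```

```bash
python3 - <<'E'
from h import *
np.set_printoptions(precision=4,suppress=True)
s=bot.read_state(); p=np.array(s["position"]); print(p,s["opening"],tool([.5915-p[0],.120-p[1],.1225-p[2]]))
im,K,R,o=cam("wrist"); cv2.imwrite("pics/w10.png",im)
E
```

```text
[0.5914 0.1187 0.2352] 0.30639918853689385 [-0.0048  1.409  -0.0182]
```

View pics/w10.png

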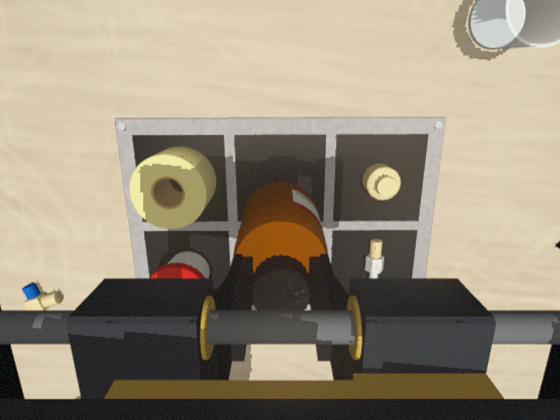

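The bottle hangs straight (cap about 281,290) over the far-middle square, with the roll and weight on either side and clear. Lowering.

>>> {"api": "arm_command", "payload": {
  "translation": [
    [0, 0.3, 0],
    [0, 0.6, 0],
    [0, 0.7, -0.02],
    [0, 0.7, -0.02]
  ],
  "rotation": [
    [0, 0, 0],
    [0, 0, 0],
    [0, 0, 0],
    [0, 0, 0]
  ],
  "grip": [1, 1, 1, 1]
}}

```text
time_s: 26.0
position: [0.5904, 0.1206, 0.1785]
tcp_rot: [[-0.994, -0.003, 0.108], [-0.108, -0.0, -0.994], [0.003, -1.0, -0.0]]
force: [0.1, -0.1, -2.1]
opening: 0.31
```

>>> {"api": "arm_command", "payload": {
  "translation": [
    [0, 0.25, 0],
    [0, 0.5, 0],
    [0, 0.7, 0],
    [0, 0.7, 0],
    [0, 0.7, 0]
  ],
  "rotation": [
    [0, 0, 0],
    [0, 0, 0],
    [0, 0, 0],
    [0, 0, 0],
    [0, 0, 0]
  ],
  "grip": [1, 1, 1, 1, 1]
}}

```text
time_s: 26.5
position: [0.5923, 0.1213, 0.1249]
tcp_rot: [[-0.994, 0.002, 0.109], [-0.109, -0.0, -0.994], [-0.002, -1.0, 0.0]]
force: [0.4, -0.1, -0.4]
opening: 0.307
```

>>> {"api": "arm_command", "payload": {
  "translation": [
    [0, 0, 0],
    [0, 0, 0],
    [0, 0, 0],
    [0, 0, 0],
    [0, 0, 0]
  ],
  "rotation": [
    [0, 0, 0],
    [0, 0, 0],
    [0, 0, 0],
    [0, 0, 0],
    [0, 0, 0]
  ],
  "grip": [1, -0.4, -0.4, -0.4, -0.4]
}}

```text
time_s: 27.0
position: [0.5915, 0.1216, 0.1242]
tcp_rot: [[-0.994, 0.001, 0.11], [-0.11, -0.0, -0.994], [-0.001, -1.0, 0.0]]
force: [0.3, 0.4, -0.0]
opening: 0.586
```

>>> {"api": "arm_command", "payload": {
  "translation": [
    [0, 0, 0],
    [0, -0.3, 0],
    [0, -0.8, 0],
    [0, -1, 0],
    [0, -1, 0]
  ],
  "rotation": [
    [0, 0, 0],
    [0, 0, 0],
    [0, 0, 0],
    [0, 0, 0],
    [0, 0, 0]
  ],
  "grip": [-0.4, -0.4, -0.4, -0.4, -0.4]
}}

```text
time_s: 27.5
position: [0.5933, 0.1217, 0.2068]
tcp_rot: [[-0.994, 0.007, 0.11], [-0.11, 0.0, -0.994], [-0.007, -1.0, 0.001]]
force: [0.5, 0.8, -0.5]
opening: 0.702
```

```bash
python3 - <<'E'
from h import *
np.set_printoptions(precision=4,suppress=True)
s=bot.read_state(); p=np.array(s["position"]); print(p,s["opening"],s["force"])
im,K,R,o=cam("wrist"); cv2.imwrite("pics/w11.png",im)
for q in models.spot_point("wrist","amber_bottle")[:1]: uv=np.array(q["point"])*[560,420]; print("pt",round(q["conf"],2),uv,ray(K,R,o,uv,0.006))
print("to knob",tool([.5568-p[0],-.2030-p[1],.1-p[2]]))
E
```

```text
[0.5933 0.1217 0.2068] 0.7024370993205702 [ 0.4583  0.7681 -0.5152]
pt 0.59 [277.984 186.9  ] [0.5938 0.125  0.006 ]
to knob [0.8978 1.3348 3.9845]
```

>>> {"api": "arm_command", "payload": {
  "translation": [
    [0.1, 0, 0.5],
    [0.22, 0, 1],
    [0.22, 0, 1]
  ],
  "rotation": [
    [0, 0, 0],
    [0, 0, 0],
    [0, 0, 0]
  ],
  "grip": [-0.4, -0.4, -0.4]
}}

```text
time_s: 27.9
position: [0.5811, 0.0362, 0.2016]
tcp_rot: [[-0.994, -0.005, 0.105], [-0.105, -0.001, -0.994], [0.005, -1.0, 0.001]]
force: [-0.5, 1.2, 0.2]
opening: 0.697
```

>>> {"api": "arm_command", "payload": {
  "translation": [
    [0.1, 0, 0.5],
    [0.22, 0, 1],
    [0.22, 0, 1]
  ],
  "rotation": [
    [0, 0, 0],
    [0, 0, 0],
    [0, 0, 0]
  ],
  "grip": [-0.4, -0.4, -0.4]
}}

```text
time_s: 28.2
position: [0.5731, -0.0449, 0.2021]
tcp_rot: [[-0.994, -0.003, 0.105], [-0.105, -0.001, -0.994], [0.003, -1.0, 0.0]]
force: [0.1, 0.2, -0.4]
opening: 0.697
```

>>> {"api": "arm_command", "payload": {
  "translation": [
    [0.1, 0, 0.5],
    [0.22, 0, 1],
    [0.22, 0, 1]
  ],
  "rotation": [
    [0, 0, 0],
    [0, 0, 0],
    [0, 0, 0]
  ],
  "grip": [-0.4, -0.4, -0.4]
}}

```text
time_s: 28.5
position: [0.5649, -0.126, 0.2025]
tcp_rot: [[-0.994, -0.001, 0.105], [-0.105, -0.001, -0.994], [0.001, -1.0, 0.001]]
force: [0.7, 0.7, 0.4]
opening: 0.699
```

>>> {"api": "arm_command", "payload": {
  "translation": [
    [0.1, 0.4, 0.5],
    [0.24, 0.9, 1],
    [0.24, 0.9, 1],
    [0.24, 0.9, 1]
  ],
  "rotation": [
    [0, -0.1, 0],
    [0, -0.2, 0],
    [0, -0.3, 0],
    [0, -0.3, 0]
  ],
  "grip": [-0.4, -0.4, -0.4, -0.4]
}}

```text
time_s: 28.9
position: [0.5532, -0.2036, 0.1287]
tcp_rot: [[-0.912, -0.005, 0.409], [-0.409, 0.004, -0.912], [0.003, -1.0, -0.006]]
force: [-0.2, 0.6, 0.4]
opening: 0.701
```

```bash
python3 - <<'E'
from h import *
np.set_printoptions(precision=4,suppress=True)
s=bot.read_state(); p=np.array(s["position"]); print(p,s["opening"])
im,K,R,o=cam("wrist"); cv2.imwrite("pics/w12.png",im)
for t in ("star_knob","elbow"):
  for q in models.spot_point("wrist",t)[:1]: uv=np.array(q["point"])*[560,420]; print(t,"pt",round(q["conf"],2),uv,ray(K,R,o,uv,0.))
e=np.array(models.recognise("wrist","star_knob")[0]["extent"])*[560,420,560,420]; print(e)
x0,y0,x1,y1=[int(v) for v in e+[-8,-8,8,8]]; y0=max(y0,0)
m=np.zeros(im.shape[:2],np.uint8); m[y0:y1,x0:x1]=(im.max(2)<75)[y0:y1,x0:x1]
k,l,st,ce=cv2.connectedComponentsWithStats(m); j=1+np.argmax(st[1:,4]); cn=max(cv2.findContours((l==j).astype(np.uint8),0,2)[0],key=cv2.contourArea)[:,0]
W=np.array([ray(K,R,o,q,.012)[:2] for q in cn]).astype(np.float32); c,r=cv2.minEnclosingCircle(W*1000); print("knob",c,r,tool([c[0]/1e3-p[0],c[1]/1e3-p[1],.0245-p[2]]))
E
```

```text
[ 0.5532 -0.2036  0.1287] 0.7005896663103639
star_knob pt 0.95 [283.696 203.784] [ 0.5573 -0.2026  0.    ]
[258.888 185.892 299.32  229.614]
knob (557.777099609375, -200.4588623046875) 17.473804473876953 [-0.0666  1.3032 -0.0124]
```

View pics/w12.png

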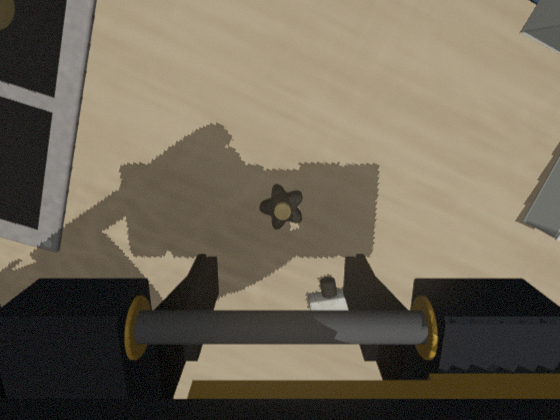

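The knob (282,207) is centred, with one lobe facing the left finger and a valley facing the right. The elbow (325,293) is off the finger line, so I'm descending to grip.

>>> {"api": "arm_command", "payload": {
  "translation": [
    [-0.05, 0.3, 0],
    [-0.05, 0.65, 0],
    [-0.05, 0.65, 0],
    [-0.05, 0.65, 0]
  ],
  "rotation": [
    [0, 0, 0],
    [0, 0, 0],
    [0, 0, 0],
    [0, 0, 0]
  ],
  "grip": [-0.4, -0.4, -0.4, -0.4]
}}

```text
time_s: 29.5
position: [0.5588, -0.2018, 0.0804]
tcp_rot: [[-0.911, 0.0, 0.412], [-0.412, 0.0, -0.911], [-0.0, -1.0, -0.0]]
force: [-0.5, -0.7, 0.1]
opening: 0.699
```

>>> {"api": "arm_command", "payload": {
  "translation": [
    [0, 0.3, 0],
    [0, 0.5, 0],
    [0, 0.63, 0],
    [0, 0.63, 0],
    [0, 0.63, 0]
  ],
  "rotation": [
    [0, 0, 0],
    [0, 0, 0],
    [0, 0, 0],
    [0, 0, 0],
    [0, 0, 0]
  ],
  "grip": [-0.4, -0.4, -0.4, -0.4, 1]
}}

```text
time_s: 30.0
position: [0.5592, -0.203, 0.0304]
tcp_rot: [[-0.911, 0.002, 0.411], [-0.411, -0.001, -0.911], [-0.001, -1.0, 0.001]]
force: [0.4, -0.6, -1.0]
opening: 0.663
```

>>> {"api": "arm_command", "payload": {
  "translation": [
    [0, 0, 0],
    [0, 0, 0],
    [0, 0, 0],
    [0, 0, 0],
    [0, 0, 0]
  ],
  "rotation": [
    [0, 0, 0],
    [0, 0, 0],
    [0, 0, 0],
    [0, 0, 0],
    [0, 0, 0]
  ],
  "grip": [1, 1, 1, 1, 1]
}}

```text
time_s: 30.5
position: [0.5586, -0.2028, 0.0297]
tcp_rot: [[-0.911, 0.0, 0.411], [-0.411, -0.0, -0.911], [-0.0, -1.0, 0.0]]
force: [-0.4, -0.0, 2.1]
opening: 0.315
```

>>> {"api": "arm_command", "payload": {
  "translation": [
    [0, 0, 0],
    [0, 0, 0],
    [0, 0, 0],
    [0, 0, 0]
  ],
  "rotation": [
    [0, 0, 0],
    [0, 0, 0],
    [0, 0, 0],
    [0, 0, 0]
  ],
  "grip": [1, 1, 1, 1]
}}

```text
time_s: 30.9
position: [0.5586, -0.2028, 0.0296]
tcp_rot: [[-0.911, 0.0, 0.411], [-0.411, -0.0, -0.911], [-0.0, -1.0, 0.0]]
force: [-0.1, -0.1, 4.9]
opening: 0.318
```

>>> {"api": "arm_command", "payload": {
  "translation": [
    [0, -0.3, 0],
    [0, -0.6, 0],
    [0, -0.9, 0],
    [0, -1, 0],
    [0, -1, 0]
  ],
  "rotation": [
    [0, 0, 0],
    [0, 0, 0],
    [0, 0, 0],
    [0, 0, 0],
    [0, 0, 0]
  ],
  "grip": [1, 1, 1, 1, 1]
}}

```text
time_s: 31.4
position: [0.559, -0.203, 0.1101]
tcp_rot: [[-0.911, 0.002, 0.411], [-0.411, -0.001, -0.911], [-0.001, -1.0, 0.002]]
force: [0.6, 0.2, -0.4]
opening: 0.316
```

>>> {"api": "arm_command", "payload": {
  "translation": [
    [-0.1, -0.3, -0.4],
    [-0.2, -0.5, -0.85],
    [-0.2, -0.5, -0.85]
  ],
  "rotation": [
    [0, 0, 0],
    [0, 0, 0],
    [0, 0, 0]
  ],
  "grip": [1, 1, 1]
}}

```text
time_s: 31.7
position: [0.543, -0.13, 0.1493]
tcp_rot: [[-0.91, -0.003, 0.414], [-0.414, 0.003, -0.91], [0.002, -1.0, -0.004]]
force: [0.2, 0.3, -0.3]
opening: 0.315
```

>>> {"api": "arm_command", "payload": {
  "translation": [
    [-0.1, 0, -0.4],
    [-0.2, 0, -0.85],
    [-0.2, 0, -0.85]
  ],
  "rotation": [
    [0, 0, 0],
    [0, 0, 0],
    [0, 0, 0]
  ],
  "grip": [1, 1, 1]
}}

```text
time_s: 32.0
position: [0.5285, -0.0619, 0.1474]
tcp_rot: [[-0.91, -0.007, 0.415], [-0.415, 0.003, -0.91], [0.005, -1.0, -0.005]]
force: [-0.1, -0.2, -0.3]
opening: 0.316
```

>>> {"api": "arm_command", "payload": {
  "translation": [
    [-0.1, 0, -0.4],
    [-0.2, 0, -0.85],
    [-0.2, 0, -0.85]
  ],
  "rotation": [
    [0, 0, 0],
    [0, 0, 0],
    [0, 0, 0]
  ],
  "grip": [1, 1, 1]
}}

```text
time_s: 32.3
position: [0.516, 0.0057, 0.1478]
tcp_rot: [[-0.91, -0.005, 0.414], [-0.414, 0.002, -0.91], [0.004, -1.0, -0.004]]
force: [-0.6, -1.0, -1.2]
opening: 0.318
```

>>> {"api": "arm_command", "payload": {
  "translation": [
    [-0.1, 0, -0.4],
    [-0.21, 0, -0.85],
    [-0.21, 0, -0.85]
  ],
  "rotation": [
    [0, 0, 0],
    [0, 0, 0],
    [0, 0, 0]
  ],
  "grip": [1, 1, 1]
}}

```text
time_s: 32.6
position: [0.5043, 0.0738, 0.1482]
tcp_rot: [[-0.91, -0.003, 0.414], [-0.414, 0.001, -0.91], [0.002, -1.0, -0.002]]
force: [-0.2, -0.8, -0.1]
opening: 0.314
```

>>> {"api": "arm_command", "payload": {
  "translation": [
    [-0.1, 0, -0.4],
    [-0.21, 0, -0.85],
    [-0.21, 0, -0.85]
  ],
  "rotation": [
    [0, 0, 0],
    [0, 0, 0],
    [0, 0, 0]
  ],
  "grip": [1, 1, 1]
}}

```text
time_s: 32.9
position: [0.4925, 0.1423, 0.1485]
tcp_rot: [[-0.91, -0.001, 0.414], [-0.414, 0.0, -0.91], [0.001, -1.0, -0.001]]
force: [0.1, -0.5, -0.5]
opening: 0.315
```

>>> {"api": "arm_command", "payload": {
  "translation": [
    [-0.1, 0, -0.4],
    [-0.21, 0, -0.83],
    [-0.21, 0, -0.83],
    [-0.21, 0, -0.83],
    [-0.21, 0, -0.83]
  ],
  "rotation": [
    [0, 0, 0],
    [0, 0, 0],
    [0, 0, 0],
    [0, 0, 0],
    [0, 0, 0]
  ],
  "grip": [1, 1, 1, 1, 1]
}}

```text
time_s: 33.4
position: [0.4817, 0.2066, 0.149]
tcp_rot: [[-0.912, -0.0, 0.41], [-0.41, -0.001, -0.912], [0.0, -1.0, 0.001]]
force: [0.2, -0.2, -0.7]
opening: 0.316
```

```bash
python3 - <<'E'
from h import *
np.set_printoptions(precision=4,suppress=True)
s=bot.read_state(); p=np.array(s["position"]); print(tool([.4816-p[0],.2081-p[1],.0905-p[2]]))
im=lid(.06); cv2.imwrite("pics/w13.png",im)
E
```

```text
[-0.0063  0.731  -0.018 ]
tcp [0.4817 0.2066 0.1491] open 0.319 lid (481.40399169921875, 208.69732666015625) 30.455087661743164 [ 233  182   91   83 5441]
```

View pics/w13.png

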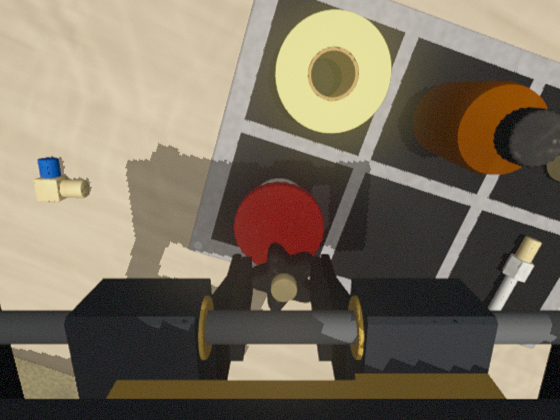

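The knob is held boss-up (285,289) with the lid (279,222) just below. Lowering onto the lid.

>>> {"api": "arm_command", "payload": {
  "translation": [
    [0, 0.25, -0.02],
    [0, 0.5, -0.04],
    [0, 0.65, -0.04],
    [0, 0.73, -0.04],
    [0, 0.73, -0.04]
  ],
  "rotation": [
    [0, 0, 0],
    [0, 0, 0],
    [0, 0, 0],
    [0, 0, 0],
    [0, 0, 0]
  ],
  "grip": [1, 1, 1, 1, 1]
}}

```text
time_s: 33.95
position: [0.4799, 0.2105, 0.0905]
tcp_rot: [[-0.912, -0.001, 0.411], [-0.411, -0.0, -0.912], [0.001, -1.0, -0.0]]
force: [1.0, -0.7, -0.2]
opening: 0.319
```

>>> {"api": "arm_command", "payload": {
  "translation": [
    [0, 0, 0],
    [0, 0, 0],
    [0, 0, 0],
    [0, 0, 0],
    [0, 0, 0]
  ],
  "rotation": [
    [0, 0, 0],
    [0, 0, 0],
    [0, 0, 0],
    [0, 0, 0],
    [0, 0, 0]
  ],
  "grip": [1, 1, -0.4, -0.4, -0.4]
}}

```text
time_s: 34.45
position: [0.4798, 0.2112, 0.0912]
tcp_rot: [[-0.911, 0.001, 0.411], [-0.411, 0.0, -0.911], [-0.001, -1.0, 0.0]]
force: [0.1, -0.2, -0.1]
opening: 0.505
```

>>> {"api": "arm_command", "payload": {
  "translation": [
    [0, 0, 0],
    [0, 0, 0],
    [0, 0, 0]
  ],
  "rotation": [
    [0, 0, 0],
    [0, 0, 0],
    [0, 0, 0]
  ],
  "grip": [-0.4, -0.4, -0.4]
}}

```text
time_s: 34.75
position: [0.4796, 0.2111, 0.091]
tcp_rot: [[-0.911, -0.0, 0.411], [-0.411, -0.0, -0.911], [0.0, -1.0, -0.0]]
force: [-0.9, -0.5, -0.2]
opening: 0.686
```

>>> {"api": "arm_command", "payload": {
  "translation": [
    [0, -0.25, 0],
    [0, -0.6, 0],
    [0, -0.9, 0],
    [0, -1, 0],
    [0, -1, 0]
  ],
  "rotation": [
    [0, 0, 0],
    [0, 0, 0],
    [0, 0, 0],
    [0, 0, 0],
    [0, 0, 0]
  ],
  "grip": [-0.4, -0.4, -0.4, -0.4, -0.4]
}}

```text
time_s: 35.25
position: [0.4803, 0.2113, 0.1719]
tcp_rot: [[-0.911, 0.003, 0.411], [-0.411, 0.001, -0.911], [-0.003, -1.0, 0.001]]
force: [0.6, 0.1, -1.0]
opening: 0.701
```

>>> {"api": "arm_command", "payload": {
  "translation": [
    [0, -0.5, 0],
    [0, -1, 0],
    [0, -1, 0],
    [0, -1, 0]
  ],
  "rotation": [
    [0, 0, 0],
    [0, 0, 0],
    [0, 0, 0],
    [0, 0, 0]
  ],
  "grip": [-1, -1, -1, -1]
}}

```text
time_s: 35.65
position: [0.4794, 0.211, 0.2505]
tcp_rot: [[-0.911, -0.0, 0.411], [-0.411, -0.0, -0.911], [0.0, -1.0, -0.0]]
force: [-0.4, -0.2, -0.2]
opening: 0.959
```

```bash
python3 - <<'E'
from h import *
np.set_printoptions(precision=4,suppress=True)
im,K,R,o=cam("wrist"); cv2.imwrite("pics/w14.png",im); s=bot.read_state(); print(s["position"],s["opening"])
a=np.deg2rad(6.3); B=np.array([[np.cos(a),-np.sin(a)],[np.sin(a),np.cos(a)]]); c0=np.array([.492,.108])+B@[.05,0]
for n in ("wrist","top","scene"):
  if n!="wrist": im,K,R,o=cam(n); cv2.imwrite(f"pics/{n}1.png",im)
  for t,z in dict(label_roll=.006,weight=.006,amber_bottle=.006,sample_cup=.006,star_knob=.06,nozzle=.006,elbow=0).items():
    for q in models.spot_point(n,t)[:1]: uv=np.array(q["point"])*[560,420]; w=ray(K,R,o,uv,z)[:2]; print(n,t,round(q["conf"],2),uv,w,"board",B.T@(w-c0))
s1=cv2.imread("pics/scene1.png")[130:330,170:400]
cv2.imwrite("pics/final.png",np.vstack([cv2.resize(cv2.imread("pics/w14.png"),(420,315)),cv2.resize(s1,(420,365))])[:600] if 0 else np.hstack([cv2.resize(cv2.imread("pics/w14.png"),(400,300)),cv2.resize(s1,(400,300))]))
E
```

```text
[0.4786 0.2109 0.2495] 0.9724626215544512
wrist label_roll 0.81 [316.008  84.294] [0.5771 0.2181] board [0.0466 0.1001]
wrist weight 0.72 [502.488 141.288] [0.6058 0.0202] board [ 0.0534 -0.0998]
wrist amber_bottle 0.79 [404.32 110.88] [0.5907 0.1268] board [0.0501 0.0078]
wrist sample_cup 0.78 [285.824 175.896] [0.482  0.2071] board [-0.0491  0.0996]
wrist star_knob 0.78 [283.584 189.42 ] [0.48   0.2093] board [-0.0508  0.102 ]
wrist nozzle 0.61 [458.416 227.388] [0.5074 0.0104] board [-0.0454 -0.0987]
wrist elbow 0.72 [125.328 158.214] [0.4286 0.3684] board [-0.0844  0.2658]
top label_roll 0.6 [218.792 204.708] [0.5741 0.2156] board [0.0434 0.0979]
top weight 0.48 [279.384 201.516] [0.6031 0.0257] board [ 0.0514 -0.094 ]
top amber_bottle 0.72 [249.48  200.298] [0.5979 0.1205] board [0.0566 0.0008]
top sample_cup 0.48 [213.304 233.394] [0.4813 0.221 ] board [-0.0482  0.1135]
top star_knob 0.65 [215.88 230.58] [0.483  0.2048] board [-0.0483  0.0972]
top nozzle 0.49 [284.872 233.52 ] [ 0.5027 -0.0012] board [-0.0514 -0.1097]
scene amber_bottle 0.86 [242.312 238.098] [0.5901 0.1307] board [0.05   0.0118]
scene sample_cup 0.82 [270.2   273.714] [0.4802 0.2028] board [-0.0513  0.0955]
scene star_knob 0.6 [272.384 258.216] [0.4706 0.2121] board [-0.0598  0.1059]
scene nozzle 0.72 [297.808 219.912] [0.5085 0.009 ] board [-0.0445 -0.1002]
scene elbow 0.64 [249.424 338.31 ] [0.4384 0.3599] board [-0.0756  0.2562]
```

View pics/final.png

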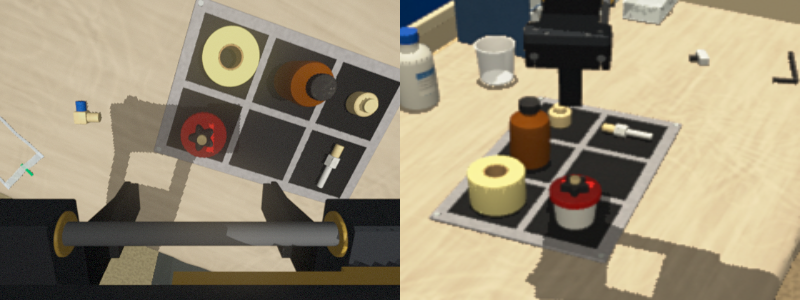

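All parts are in their squares, and the knob is boss-up in the middle of the red lid (202,140). The network's bottle y values scatter from 1 to 12 mm, so I'll check that against the cap and body silhouette.

```bash
python3 - <<'E'
from h import *
np.set_printoptions(precision=1,suppress=True)
th=np.linspace(0,2*np.pi,60)
def box(K,R,o,x,y,parts):
    P=np.array([[x+r*np.cos(t),y+r*np.sin(t),z] for r,z in parts for t in th]); c=(P-o)@R; u=c@K.T; u=u[:,:2]/u[:,2:]; return np.r_[u.min(0),u.max(0)]
for n in ("wrist","scene","top"):
    im,K,R,o=cam(n); i=im.astype(int); b=(i[...,2]>i[...,0]+25)&(i[...,2]<170)&(i[...,1]<95)&(i[...,1]>22)&(i[...,0]<60)
    k,l,st,ce=cv2.connectedComponentsWithStats(cv2.morphologyEx(b.astype(np.uint8),2,np.ones((2,2)))); 
    for j in np.argsort(-st[1:,4])[:3]+1: print(n,st[j,:2],st[j,:2]+st[j,2:4],st[j,4])
    for p in ((.5917,.120),(.592,.130)): print("  pred body",p,box(K,R,o,*p,[(.026,.006),(.026,.08)]),"cap",box(K,R,o,*p,[(.0135,.1),(.0135,.115)]))
    for q in models.recognise(n,"amber_bottle")[:1]: print("  net",np.array(q["extent"])*[560,420,560,420])
E
```

```text
wrist [251 374] [560 400] 6232
wrist [384  86] [467 151] 3197
wrist [253 157] [319 222] 2358
  pred body (0.5917, 0.12) [384.4  83.9 473.2 149.9] cap [433.7 101.  479.7 139.8]
  pred body (0.592, 0.13) [375.8  78.1 462.9 144.6] cap [422.6  94.8 468.1 133.7]
  net [384.8  85.4 471.2 148.4]
scene [234 204] [258 244] 792
scene [257 252] [285 267] 206
scene [220 242] [228 248] 33
  pred body (0.5917, 0.12) [231.2 202.1 255.5 242.6] cap [236.3 192.1 249.1 205. ]
  pred body (0.592, 0.13) [228.6 204.4 253.2 245.1] cap [233.7 194.4 246.6 207.3]
  net [232.3 191.6 257.6 242.6]
top [206 224] [227 243] 242
top [239 191] [257 210] 210
  pred body (0.5917, 0.12) [239.  188.  257.6 210.2] cap [242.2 188.9 251.9 199.2]
  pred body (0.592, 0.13) [235.7 187.6 254.5 209.8] cap [238.8 188.5 248.5 198.7]
  net [239.1 192.7 254.5 212.1]
```

The silhouette matches a bottle centred at (0.5917, 0.120) in all three views, so it is in place. Handing in.

```bash
python3 -c "
from rig import bot
s=bot.read_state(); print(s['time_s'],s['opening'],s['force']); print(bot.hand_in())"
```

```text
37.15 1.0029175322515063 [-0.09207386  0.58045663 -0.91510147]
the job is handed in; nothing more can be done
None
```

I laid out the kit and handed it in at about 37 s, with the gripper open and clear of everything. The hand-in reports no verdict.

- **Nozzle:** it lies in the near-right square, in front of the weight. The last wrist and scene views put it about 5 mm or less from centre. The coarse top view read about 10 mm off in y.
- **Cup:** it stands in the near-left square, in front of the label roll. The lid fit just after placing was within about 1 mm of centre. A final top-view network reading 13.5 mm off in y disagreed, and I took it as noise.
- **Bottle:** it stands in the far-middle square. The network's y readings scattered from 1 to 12 mm off, so I compared the outline with a predicted one in all three views. It matched the square's centre to about 3 mm.
- **Knob:** it sits boss-up on the lid, about 2 mm from centre in the wrist view. The scene network put it about 10 mm off.
- **Roll and weight:** they look upright and in their squares. The last readings were within about 7 mm of their square centres. I never moved close to either one.
- **Elbow:** the white elbow was never touched and shows among the parts in the final picture. The network's final "elbow" readings were of the yellow and blue look-alike, so I have no measured final position for it.

My first nozzle grasp missed because I lifted before the fingers had closed. I checked that the nozzle hadn't moved, and the second grasp worked.

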